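# Pack the powder jars into the carrying crate

## Robot

A 6-joint arm with a two-finger parallel gripper is mounted at the origin on a cart in front of the work surface, level with it; the furniture and walls round the work are solid. World frame = base frame: x ahead of the robot, y to its left, z up, the work surface at z = 0. Lengths are in m, angles in rad, forces in N, time in s.
With the tool pointing down it reaches from about 0.225 to 0.725 m from the base axis. Payload 3.1 kg.
Tool frame: the origin (TCP) lies midway between the tips of the shut fingers; the grasp point (between the pads) lies 19 mm behind it (grasp_offset is the distance from the TCP to the grasp point, in m); z points along the fingers, y is the line along which they close (so a half turn about z gives the same grasp; the last joint's range is limited). The gripper opens to 85 mm and grips with 20 to 120 N. Pads are 22 mm wide; open, the fingers measure 114 mm over their backs; the gripper's body (76 mm by 85 mm) begins 54 mm behind the grasp point. The pads swing forward as they close: fully open they stand 13 mm farther back than shut.
Start: joints at [1.074, 0.048, 0.099, 1.622, 0, 1.443], TCP at [0.189, 0.49, 0.231] pointing down, gripper open.
Joint ranges: [-2.91, 2.91], [-0.99, 1.94], [-1.21, 1.42], [-2.12, 2.29], [-1.49, 1.47], [-3.14, 3.14]. Speed limits (rad/s): [2.79, 2.79, 3.14, 3.14, 3.14, 3.14].

## Interface

Orientations are given as a rotation vector (axis times angle).
In Python, from rig import read_state, camera, hand_in, grasp_offset gives the robot as it stands.
- The arm moves only by the tool arm_command, never from a script. Its argument "increments" is a list of rows, each an object with "grip": the finger opening in m, from 0 to 0.0854; "travel": the shift along the tool's x, y, z in m, a list of three; "delta_rot": the turn, a rotation vector about the tool's x, y, z in rad, a list of three. A call has 1 to 8 rows; each row is the pose to reach, as a shift and turn from the pose commanded when the call began, along the tool's axes at that moment; what a row does not reach only later rows make up. A row lasts 1/10 s, in which the tool goes at most 50 mm and 8.59 degrees, less where a joint would pass 70% of its speed; a pose out of reach is approached as far as the arm can. A call with a gripper value outside its range is refused whole. The fingers move at their own pace and stop on an object; "grip_force" is the grip in N (left out, the last holds). Time passes only in rows, so rows that repeat a pose let the fingers close. It gives the time, the measured TCP pose, the force, the opening and the grip force at its end, in the units of the state.
- read_state(): the state, without advancing time (a new reading comes with each control period).
- camera(name): name is "scene" or "top" or "wrist"; returns a dict with "image" (384x512x3 uint8, red, green, blue), "mtx" (3x3 intrinsics, pixels), "R" (3x3) and "t" (3): a world point X has camera coordinates R X + t; the wrist camera has in their place "hand_eye" (4x4, takes a point from camera to tool coordinates, whose origin is the TCP and whose axes are the flange's). Camera axes: x right, y down, z forward; pixel columns grow to the right and rows downward; lengths in m; the calibration is good to about 2 mm. A picture is of the moment at which its call begins: read the wrist's pose just before it. There is no depth.
- hand_in(): hands the job in; it is judged then, once.
The state is a dict: "t": time; "q": joint angles; "qvel": joint speeds; "joint_efforts": joint torques, N m; "ee_pos": TCP position; "tcp_rot": TCP orientation; "contact_force": force on the tool from outside, world axes, zero at the start; "wrist_torque": the same for the moment, N m; "grip_width": finger opening in m; "grasp_force": force on a finger pad.
Only numpy, scipy, OpenCV 4.12 (cv2) and the standard library are available. Lean on these libraries where they do the work, as an engineer would, in place of code of your own. Each camera call takes 0.05 s, during which the arm holds its last target. There are 200 camera calls.

## Task

Pack the two powder jars that are out on the bench, one of which has been knocked over, into the two empty cells of the wooden carrying crate: one jar to a cell, upright with the cap on top and standing on the cell floor. Then swing the crate's steel keeper bar over from behind and press it right down over the caps, so that all four jars are held. Leave the jars already in the crate in their cells, and do not knock over or shift the other things on the bench.

Things in the scene. Friction and masses are not known exactly. Their poses are not given: they have to be found in the camera images.
- crate: Low wooden crate fixed on the bench; four open-topped cells in a row along its y. Origin under its centre on the bench; x from the card-holder front towards the keeper's pivots, z up. 49 mm deep (x), 176 long (y); long walls 6 thick, 28 high; dividers 5 thick, 26 high. Caps stand wholly above the walls, 5 mm apart: grip across the row. End boards run back to x = 39 mm, rising there to 45 mm.
- keeper (a joint): Steel keeper bail: round bar 8 mm thick, 183 mm long, along crate y, on side arms 37.5 mm long outside the end boards. Rad: 0 = closed, bar 1.5 mm over the seated caps, its axis at crate x = -4 mm, z = 53.5 mm; grows as it swings up, over and behind to a stop at 2.55. A stiff pivot (about 1.6 N at the bar) holds it at any angle. Shuts only if no jar stands proud.
- keeper_bar (a point): Middle of the keeper's bar, on its axis.
- crate_pivot (a point): Point on the keeper's pivot axis, midway between the end boards: crate x = +28 mm, 34 mm above the bench. The axis is the crate's y. A round bar turns freely in a pinch; pushed straight down near the top of its swing it can jam, so push it forward and down along its arc. When the bar is closed it lies 32 mm in front of and 19.5 mm above this point.
- jar_standing: Powder jar, 43 mm tall, with a fixed screw cap: body 32 mm diameter to 30 mm up, cap 36.6 mm diameter from 30 to 43 mm up, 35 to 95 g. Origin at the centre of the foot, z along its axis from foot to cap. This one stands upright on the bench.
- jar_fallen: Powder jar, 43 mm tall, with a fixed screw cap: body 32 mm diameter to 30 mm up, cap 36.6 mm diameter from 30 to 43 mm up, 35 to 95 g. Origin at the centre of the foot, z along its axis from foot to cap. This one lies on its side on the bench, its cap roughly towards the robot; axis 16 mm above the bench at the foot, rising 4 degrees to the cap. It can roll a little.
- jar_in_one: Powder jar, 43 mm tall, with a fixed screw cap: body 32 mm diameter to 30 mm up, cap 36.6 mm diameter from 30 to 43 mm up, 35 to 95 g. Origin at the centre of the foot, z along its axis from foot to cap. This one starts in cell 2 of the crate.
- jar_in_two: Powder jar, 43 mm tall, with a fixed screw cap: body 32 mm diameter to 30 mm up, cap 36.6 mm diameter from 30 to 43 mm up, 35 to 95 g. Origin at the centre of the foot, z along its axis from foot to cap. This one starts in cell 4 of the crate.
- crate_cell1 (a point): Centre of the floor of cell 1 of the crate (37 x 37 mm inside, cells 42 mm apart), on the upper face of the floor, 5 mm above the bench; axes as the crate's. Starts empty.
- crate_cell2 (a point): Centre of the floor of cell 2 of the crate (37 x 37 mm inside, cells 42 mm apart), on the upper face of the floor, 5 mm above the bench; axes as the crate's. Starts with a jar in it.
- crate_cell3 (a point): Centre of the floor of cell 3 of the crate (37 x 37 mm inside, cells 42 mm apart), on the upper face of the floor, 5 mm above the bench; axes as the crate's. Starts empty.
- crate_cell4 (a point): Centre of the floor of cell 4 of the crate (37 x 37 mm inside, cells 42 mm apart), on the upper face of the floor, 5 mm above the bench; axes as the crate's. Starts with a jar in it.
- bur_box: Fixed obstacle: open wooden bur box, 120 x 195 mm, 40 mm high. Origin under its centre; its tray lies behind (world +x), its raised lid on the robot's side, 70 to 125 mm nearer than the origin, 195 mm wide (world y), up to 155 mm high. Carry things over or round it.
- dropper_bottle: Bystander: small white dropper bottle, 26 mm diameter, 56 mm tall. Origin under its centre.
- cast_tan: Bystander: tan plaster dental cast, 54 x 69 x 28 mm. Origin under its centre.
- cast_pink: Bystander: pink plaster dental cast, 53 x 65 x 28 mm. Origin under its centre.
- silicone_mould: Bystander: flat pale blue silicone mould, 56 x 69 x 18 mm. Origin under its centre.
- monomer_bottle: Bystander: white squeeze bottle with a needle, 47 mm diameter, 148 mm tall. Origin under its centre.
- teal_cup: Bystander: paper cup, 84 mm diameter, 99 mm tall. Origin under its centre.
Mind the look-alikes: they are no part of the job. What is shaped like the jar_standing but green, red or yellow is not meant.

How it is judged:
On the way, in this order (a step that is already met when the one before it is completed fails the run):
1. all four jars stand upright in the crate, one to a cell (((horizontal distance between jar_fallen and crate_cell1 below 0.007 m and z of jar_fallen in the frame of crate_cell1 below 0.004 m) or (horizontal distance between jar_fallen and crate_cell2 below 0.007 m and z of jar_fallen in the frame of crate_cell2 below 0.004 m) or (horizontal distance between jar_fallen and crate_cell3 below 0.007 m and z of jar_fallen in the frame of crate_cell3 below 0.004 m) or (horizontal distance between jar_fallen and crate_cell4 below 0.007 m and z of jar_fallen in the frame of crate_cell4 below 0.004 m)) and z of each of jar_fallen, jar_standing, jar_in_one, jar_in_two in the frame of crate_cell1 above -0.004 m and angle between each of jar_fallen, jar_standing, jar_in_one, jar_in_two's own z axis and vertical below 0.12 rad and ((horizontal distance between jar_standing and crate_cell1 below 0.007 m and z of jar_standing in the frame of crate_cell1 below 0.004 m) or (horizontal distance between jar_standing and crate_cell2 below 0.007 m and z of jar_standing in the frame of crate_cell2 below 0.004 m) or (horizontal distance between jar_standing and crate_cell3 below 0.007 m and z of jar_standing in the frame of crate_cell3 below 0.004 m) or (horizontal distance between jar_standing and crate_cell4 below 0.007 m and z of jar_standing in the frame of crate_cell4 below 0.004 m)) and ((horizontal distance between jar_in_one and crate_cell1 below 0.007 m and z of jar_in_one in the frame of crate_cell1 below 0.004 m) or (horizontal distance between jar_in_one and crate_cell2 below 0.007 m and z of jar_in_one in the frame of crate_cell2 below 0.004 m) or (horizontal distance between jar_in_one and crate_cell3 below 0.007 m and z of jar_in_one in the frame of crate_cell3 below 0.004 m) or (horizontal distance between jar_in_one and crate_cell4 below 0.007 m and z of jar_in_one in the frame of crate_cell4 below 0.004 m)) and ((horizontal distance between jar_in_two and crate_cell1 below 0.007 m and z of jar_in_two in the frame of crate_cell1 below 0.004 m) or (horizontal distance between jar_in_two and crate_cell2 below 0.007 m and z of jar_in_two in the frame of crate_cell2 below 0.004 m) or (horizontal distance between jar_in_two and crate_cell3 below 0.007 m and z of jar_in_two in the frame of crate_cell3 below 0.004 m) or (horizontal distance between jar_in_two and crate_cell4 below 0.007 m and z of jar_in_two in the frame of crate_cell4 below 0.004 m))), for 0.2 s.
2. the keeper bar is closed over them (value of joint keeper below 0.12 rad), for 0.2 s.
At the end, for the whole second after the job is handed in: All four jars stand at rest, upright (within 0.12 rad) on the floors of the crate's cells (foot within 4 mm of the floor's height and within 7 mm of a cell's centre), one to a cell, and the keeper is closed (under 0.12 rad) (all of step 1 and value of joint keeper below 0.12 rad and linear speed of each of jar_fallen, jar_standing, jar_in_one, jar_in_two below 0.02 m/s); the robot touches nothing.
It fails at once if another thing on the bench is knocked over or shifted by more than 30 mm (distance of any of dropper_bottle, cast_tan, cast_pink, silicone_mould, monomer_bottle, teal_cup from where it was at the start of the episode above 0.03 m or angle between any of dropper_bottle, cast_tan, cast_pink, silicone_mould, monomer_bottle, teal_cup's own z axis and vertical above 0.5 rad).
It fails at once if a jar that was already packed is taken out of its cell (distance of any of jar_in_one, jar_in_two from where it was at the start of the episode above 0.02 m).
It also fails if it takes over 72 s, if anything falls off the work surface, if the arm or the gripper's body presses on something with over 40 N, if the wrist force passes 120 N, or if a joint passes its speed limit or range.

## Working session

There is one attempt and no reset: what is moved stays moved. The work goes in short steps, Python scripts to look and compute and a tool call to move; the robot and the scene stay as the last step left them, time stands still between calls to the robot, and variables do not carry over. Pictures are saved under pics/ and viewed, at most 10 in all, crops included, and the job is handed in when it is done.

Besides the shell and the picture viewer there is one more tool, called after ">>>" as name(argument=value, ...) on one line, values as JSON. arm_command: Moves the arm, as the interface text tells. Its arguments: {"type":"object","properties":{"increments":{"type":"array"},"grip_force":{"type":"number"}},"required":["increments"]}

```bash
ls; mkdir -p pics
python3 - <<'E'
from rig import *
import cv2,numpy as np
s=read_state();print({k:np.round(v,3).tolist() for k,v in s.items()},grasp_offset)
for n in("scene","top"):
    c=camera(n);cv2.imwrite(f"pics/{n}0.png",cv2.resize(c["image"][:,:,::-1],(800,600),interpolation=cv2.INTER_CUBIC))
    print(n,c["mtx"].round(1).tolist(),c["R"].round(4).tolist(),c["t"].round(4).tolist())
    np.savez(f"{n}.npz",**c)
c=camera("wrist");print(c["hand_eye"],c["mtx"]);np.savez("wrist0.npz",**c)
E
```

```text
pics
{'t': 0.0, 'q': [1.074, 0.049, 0.098, 1.622, -0.0, 1.443], 'qvel': [0.001, -0.0, -0.002, -0.001, 0.001, -0.0], 'joint_efforts': [-0.002, -33.878, 32.001, 0.02, -0.0, 0.0], 'ee_pos': [0.189, 0.489, 0.23], 'tcp_rot': [-0.576, -3.088, 0.003], 'contact_force': [-0.277, 0.703, -0.044], 'wrist_torque': [0.005, 0.002, 0.007], 'grasp_force': 0.0, 'grip_width': 0.085} 0.0187
scene [[365.8, 0.0, 259.3], [0.0, 365.8, 201.9], [0.0, 0.0, 1.0]] [[-0.5854, -0.8107, -0.0027], [-0.4305, 0.3137, -0.8463], [0.687, -0.4943, -0.5327]] [0.2521, 0.3016, 0.5569]
top [[495.7, 0.0, 255.7], [0.0, 495.7, 188.3], [0.0, 0.0, 1.0]] [[-0.0204, -0.9997, 0.0108], [-0.9897, 0.0186, -0.1419], [0.1417, -0.0135, -0.9898]] [-0.0662, 0.5584, 1.3695]
[[-2.93533933e-04 -9.63816972e-01 -2.66564737e-01  6.72301243e-02]
 [ 9.99999908e-01 -3.66222596e-04  2.22976406e-04 -2.68422884e-04]
 [-3.12530474e-04 -2.66564648e-01  9.63816990e-01 -1.41538373e-01]
 [ 0.00000000e+00  0.00000000e+00  0.00000000e+00  1.00000000e+00]] [[288.74278664   0.         253.28384345]
 [  0.         288.74278664 200.83356213]
 [  0.           0.           1.        ]]
```

View pics/scene0.png

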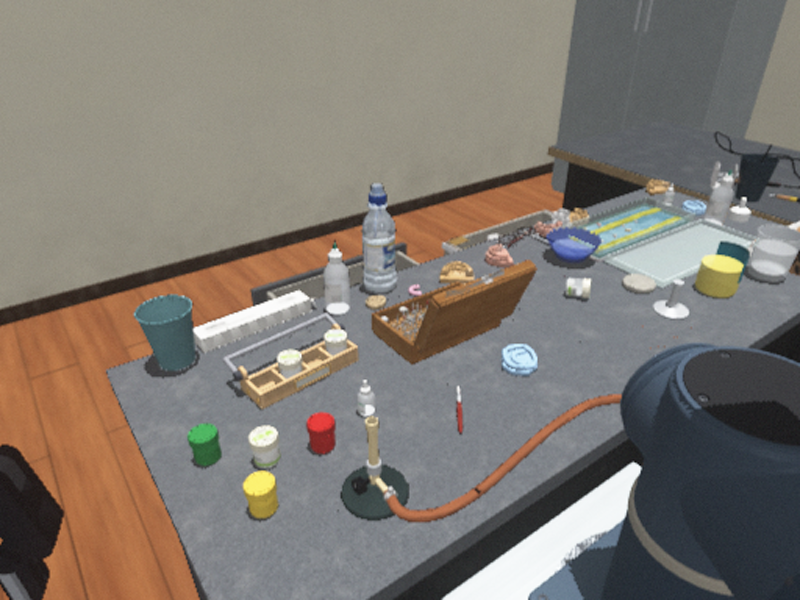

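View pics/top0.png

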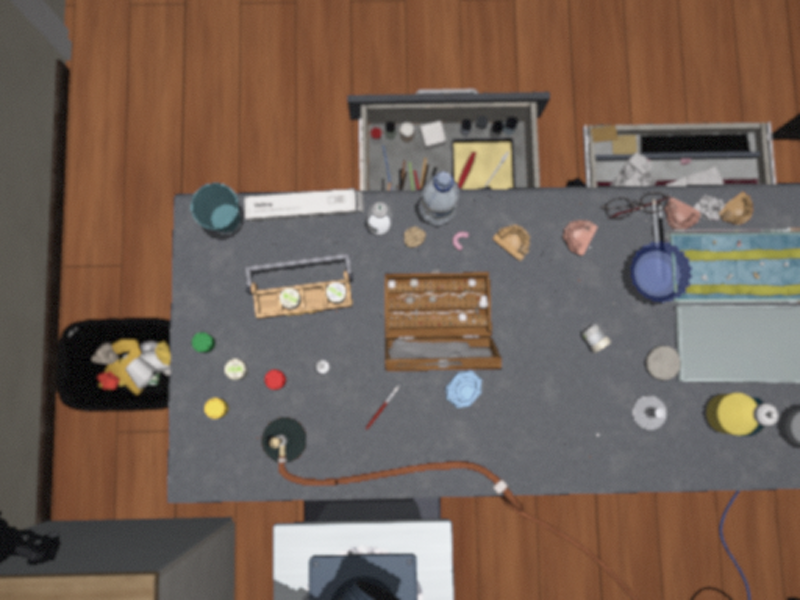

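The top view shows the crate around (303,297) with jars in the 2nd and 4th cells from the left and the keeper behind it at about (298,270). The standing jar is at (235,369) and the fallen jar at (597,338). The scene view shows them at (302,372), (264,445) and (578,288).

```bash
cat > h.py <<'E'
import numpy as np,cv2
from scipy.spatial.transform import Rotation as Ro
def load(n,**k):
    return dict(np.load(n+".npz"))
def wristcam(c,s):
    T=np.eye(4);T[:3,:3]=Ro.from_rotvec(s["tcp_rot"]).as_matrix();T[:3,3]=s["ee_pos"]
    W=np.linalg.inv(T@c["hand_eye"]);return dict(c,R=W[:3,:3],t=W[:3,3])
def proj(c,X):
    p=(np.atleast_2d(X)@c["R"].T+c["t"])@c["mtx"].T;return p[:,:2]/p[:,2:]
def ray(c,uv):
    d=c["R"].T@np.linalg.solve(c["mtx"],[*uv,1]);return -c["R"].T@c["t"],d/np.linalg.norm(d)
def plane(c,uv,z):
    o,d=ray(c,uv);return o+d*(z-o[2])/d[2]
def tri(*cu):
    A=0;b=0
    for c,uv in cu:
        o,d=ray(c,uv);P=np.eye(3)-np.outer(d,d);A=A+P;b=b+P@o
    return np.linalg.solve(A,b)
def snap(n):
    from rig import read_state,camera
    s=read_state();c=wristcam(camera("wrist"),s);np.savez(n+".npz",**c);return c
def save(c,n,box=None,k=None):
    im=c["image"][:,:,::-1]
    if box: im=im[box[1]:box[3],box[0]:box[2]]
    k=k or min(800/im.shape[1],600/im.shape[0])
    cv2.imwrite(f"pics/{n}.png",cv2.resize(im,None,fx=k,fy=k,interpolation=cv2.INTER_CUBIC))
E
python3 - <<'E'
from h import *
t=load("top");s=load("scene");f=512/800
for n,a,b,z in[("standing cap",(235,369),(264,432),.043),("fallen",(597,338),(578,288),.018),("crate jarA",(290,297),(290,356),.048),("crate jarB",(336,292),(336,337),.048),("bur lid R",(501,368),None,.155),("bur lid L",(386,367),None,.155),("green",(203,341),None,.043),("red",(275,379),None,.043),("dropper",(323,366),None,.05),("burner tip",(281,440),None,.1),("keeper",(298,266),None,.06),("mould",(464,389),None,.018),("monomer",(378,216),None,.14),("cup",(217,207),None,.09),("bluebowl",(659,272),None,.05),("coaster",(663,362),None,.02),("standbase",(650,412),None,.03)]:
    a=np.array(a)*f;print(n,plane(t,a,z).round(3),tri((t,a),(s,np.array(b)*f)).round(3) if b else "")
c=wristcam(load("wrist0"),dict(ee_pos=[.189,.489,.23],tcp_rot=[-.576,-3.088,.003]))
print(c["R"],Ro.from_rotvec([-.576,-3.088,.003]).as_matrix().round(2))
E
```

```text
standing cap [0.427 0.22  0.043] [0.427 0.219 0.048]
fallen [ 0.472 -0.439  0.018] [ 0.473 -0.439  0.015]
crate jarA [0.555 0.121 0.048] [0.555 0.121 0.048]
crate jarB [0.562 0.038 0.048] [0.563 0.038 0.044]
bur lid R [ 0.415 -0.24   0.155] 
bur lid L [ 0.42  -0.051  0.155] 
green [0.478 0.278 0.043] 
red [0.408 0.148 0.043] 
dropper [0.429 0.062 0.05 ] 
burner tip [0.303 0.129 0.1  ] 
keeper [0.609 0.105 0.06 ] 
mould [ 0.384 -0.191  0.018] 
monomer [ 0.679 -0.042  0.14 ] 
cup [0.713 0.245 0.09 ] 
bluebowl [ 0.588 -0.55   0.05 ] 
coaster [ 0.426 -0.557  0.02 ] 
standbase [ 0.336 -0.524  0.03 ] 
[[ 0.360787    0.93264682 -0.00162571]
 [ 0.89905196 -0.34732641  0.26658945]
 [ 0.24806915 -0.0976436  -0.96380881]] [[-0.93  0.36 -0.  ]
 [ 0.36  0.93 -0.  ]
 [-0.   -0.   -1.  ]]
```

```bash
cat >> h.py <<'E'
def rot(zdir,ydir):
    z=np.array(zdir,float);z/=np.linalg.norm(z);y=np.array(ydir,float);y-=z*(y@z);y/=np.linalg.norm(y)
    return np.c_[np.cross(y,z),y,z]
def go(p=None,R=None):
    """print increment (tool axes) from present pose to p,R"""
    from rig import read_state
    s=read_state();R0=Ro.from_rotvec(s["tcp_rot"]).as_matrix()
    p=s["ee_pos"] if p is None else p; R=R0 if R is None else R
    d=R0.T@(np.array(p)-s["ee_pos"]);w=Ro.from_matrix(R0.T@R).as_rotvec()
    print("t",round(float(s["t"]),2),"pos",np.round(s["ee_pos"],4),"travel",d.round(4).tolist(),"rot",w.round(4).tolist(),"rows",max(np.linalg.norm(d)/.05,np.linalg.norm(w)/.15).round(1),"q",np.round(s["q"],2),"grip",np.round(s["grip_width"],4),"F",np.round(s["contact_force"],1))
E
python3 -c "
from h import *
go([.45,.17,.22],rot([0,0,-1],[.996,.09,0]))"
```

```text
t 0.15 pos [0.1891 0.4893 0.2304] travel [-0.3585, -0.2037, 0.0107] rot [-0.0018, 0.0008, 1.1119] rows 8.2 q [ 1.07  0.05  0.1   1.62 -0.    1.44] grip 0.0856 F [-0.6  0.1  0.6]
```

>>> arm_command(increments=[{"grip": 0.085, "travel": [-0.045, -0.026, 0.001], "delta_rot": [0, 0, 0.14]}, {"grip": 0.085, "travel": [-0.09, -0.051, 0.003], "delta_rot": [0, 0, 0.28]}, {"grip": 0.085, "travel": [-0.135, -0.077, 0.004], "delta_rot": [0, 0, 0.42]}, {"grip": 0.085, "travel": [-0.18, -0.102, 0.005], "delta_rot": [0, 0, 0.56]}, {"grip": 0.085, "travel": [-0.225, -0.128, 0.007], "delta_rot": [0, 0, 0.7]}, {"grip": 0.085, "travel": [-0.27, -0.153, 0.008], "delta_rot": [0, 0, 0.84]}, {"grip": 0.06, "travel": [-0.315, -0.179, 0.01], "delta_rot": [0, 0, 0.98]}, {"grip": 0.06, "travel": [-0.3585, -0.2037, 0.0107], "delta_rot": [-0.002, 0.001, 1.112]}])

```text
t: 0.95
ee_pos: [0.443, 0.1783, 0.2204]
tcp_rot: [-2.125, -2.312, -0.003]
contact_force: [1.3, 1.5, 0.1]
grip_width: 0.0607
grasp_force: 0.0
```

>>> arm_command(increments=[{"grip": 0.06, "travel": [0, 0, 0], "delta_rot": [0, 0, 0]}, {"grip": 0.06, "travel": [0, 0, 0], "delta_rot": [0, 0, 0]}])

```text
t: 1.15
ee_pos: [0.4425, 0.179, 0.2202]
tcp_rot: [-2.121, -2.315, -0.002]
contact_force: [-0.8, 0.5, -0.1]
grip_width: 0.0598
grasp_force: 0.0
```

```bash
python3 -c "
from h import *
c=snap('w1');save(c,'w1');go([.427,.22,.12],rot([0,0,-1],[.996,.09,0]))
print(proj(c,[[.427,.22,.043],[.555,.121,.048],[.563,.038,.048]]))"
```

```text
t 1.2 pos [0.442  0.18   0.2204] travel [0.041, -0.0113, 0.1005] rot [-0.0002, -0.0022, -0.0005] rows 2.2 q [ 0.24 -0.08 -0.05  1.6   0.    1.73] grip 0.0597 F [-1.5  0.1  0.7]
[[242.34040427 145.15689292]
 [344.63689912 240.64825106]
 [339.64968731 302.6717358 ]]
```

View pics/w1.png

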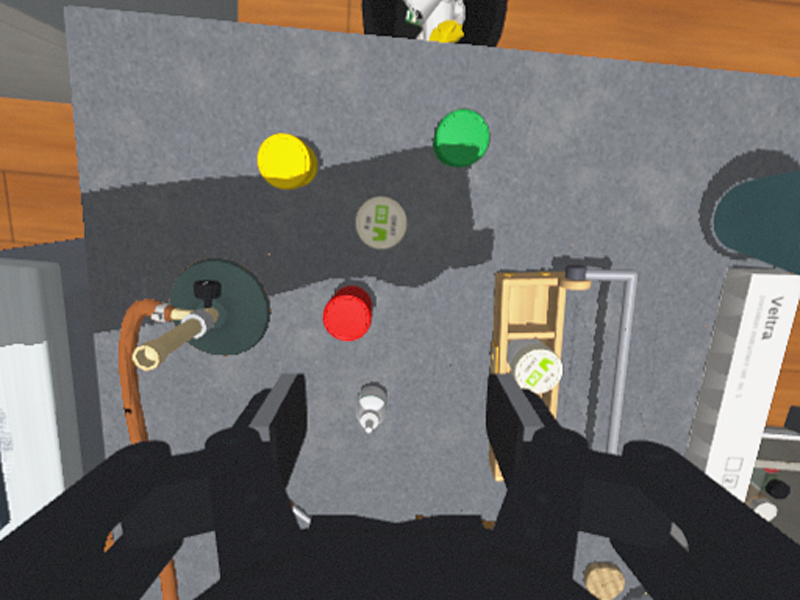

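The wrist view shows the standing jar's cap at (381,222), the jar in cell 2 with its cap at (538,370), the empty end cell at about (531,302), and the keeper bar along x≈622 with its upper arm corner at (628,275). Red is at (348,313), green at (462,138) and yellow at (287,161).

>>> arm_command(increments=[{"grip": 0.06, "travel": [0.02, -0.006, 0.045], "delta_rot": [0, 0, 0]}, {"grip": 0.06, "travel": [0.041, -0.0113, 0.09], "delta_rot": [0, 0, 0]}, {"grip": 0.06, "travel": [0.041, -0.0113, 0.1], "delta_rot": [0, 0, 0]}, {"grip": 0.06, "travel": [0.041, -0.0113, 0.1], "delta_rot": [0, 0, 0]}])

```text
t: 1.6
ee_pos: [0.4245, 0.2206, 0.1185]
tcp_rot: [-2.113, -2.321, 0.005]
contact_force: [0.3, 0.3, 0.8]
grip_width: 0.0603
grasp_force: 0.0
```

Run:
```python
from h import *
c=snap('w2')
w1=load('w1');print(plane(w1,(243.8,142.1),.043),plane(w1,(344.3,236.8),.048))
# cap: bright pale blob near prediction
p=proj(c,[[.427,.22,.043]])[0];print(p)
save(c,'w2',(100,0,420,240),2.5)
go([.427,.218,.02],rot([0,0,-1],[.996,.09,0]))
```

```text
[0.4283257 0.2233936 0.043    ] [0.55378456 0.12575076 0.048     ]
[256.61537929 210.65060905]
t 1.65 pos [0.4266 0.2208 0.1211] travel [-0.0029, 0.0, 0.1011] rot [0.0005, -0.0012, 0.0026] rows 2.0 q [ 0.34 -0.07 -0.23  1.4   0.    1.82] grip 0.0597 F [-0.3  0.4  0.4]
```

View pics/w2.png

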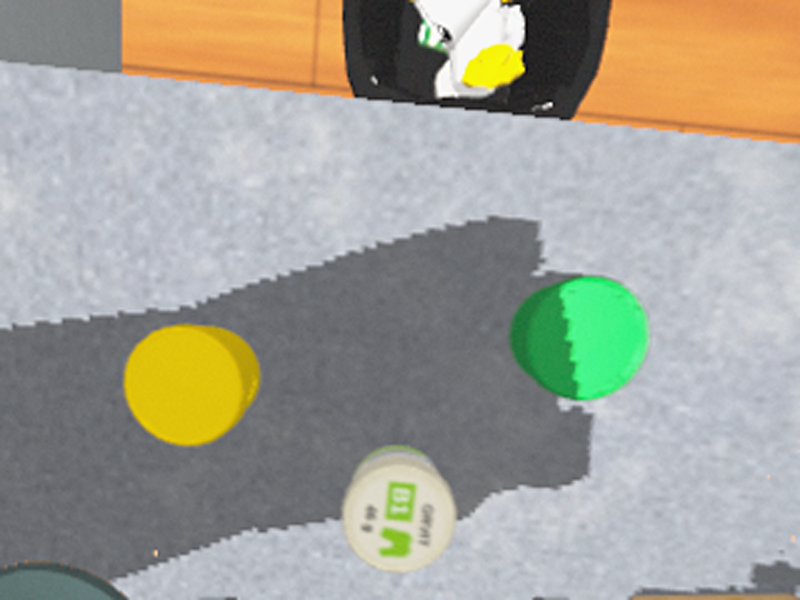

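The cap centre is at crop (399,514), which is image (259.6,205.6).

Run:
```python
from h import *
a=load('w1');c=load('w2');print(tri((a,(243.8,142.1)),(c,(259.6,205.6))),plane(c,(259.6,205.6),.043))
p=plane(c,(259.6,205.6),.043)
go([p[0],p[1],.028],rot([0,0,-1],[.996,.09,0]))
```

```text
[0.42865701 0.22331915 0.03995555] [0.4289273  0.22434639 0.043     ]
t 1.65 pos [0.4266 0.2208 0.1211] travel [0.0032, 0.0026, 0.0931] rot [0.0005, -0.0012, 0.0026] rows 1.9 q [ 0.34 -0.07 -0.23  1.4   0.    1.82] grip 0.0597 F [-0.3  0.4  0.4]
```

>>> arm_command(increments=[{"grip": 0.06, "travel": [0.003, 0.0026, 0.045], "delta_rot": [0, 0, 0]}, {"grip": 0.06, "travel": [0.003, 0.0026, 0.085], "delta_rot": [0, 0, 0]}, {"grip": 0.06, "travel": [0.003, 0.0026, 0.095], "delta_rot": [0, 0, 0]}, {"grip": 0.03, "travel": [0.003, 0.0026, 0.095], "delta_rot": [0, 0, 0]}, {"grip": 0.03, "travel": [0.003, 0.0026, 0.095], "delta_rot": [0, 0, 0]}, {"grip": 0.03, "travel": [0.003, 0.0026, 0.095], "delta_rot": [0, 0, 0]}, {"grip": 0.03, "travel": [0.003, 0.0026, 0.095], "delta_rot": [0, 0, 0]}], grip_force=40)

```text
t: 2.35
ee_pos: [0.4321, 0.2242, 0.0285]
tcp_rot: [2.118, 2.318, 0.01]
contact_force: [-0.3, -0.9, 2.1]
grip_width: 0.0348
grasp_force: 40.1
```

>>> arm_command(increments=[{"grip": 0.03, "travel": [0, 0, -0.05], "delta_rot": [0, 0, 0]}, {"grip": 0.03, "travel": [0, 0, -0.095], "delta_rot": [0, 0, 0]}, {"grip": 0.03, "travel": [0, 0, -0.095], "delta_rot": [0, 0, 0]}])

```text
t: 2.65
ee_pos: [0.4351, 0.2252, 0.1297]
tcp_rot: [2.114, 2.314, 0.025]
contact_force: [0.8, 0.3, 0.1]
grip_width: 0.0342
grasp_force: 40.3
```

Run:
```python
from h import *
c=snap('w3');save(c,'w3')
go([.545,.22,.12])
```

```text
t 2.7 pos [0.4335 0.2246 0.1265] travel [-0.0147, 0.1106, 0.0077] rot [0.0, 0.0, 0.0] rows 2.2 q [ 0.34 -0.06 -0.22  1.4   0.    1.82] grip 0.0348 F [ 0.8  0.3 -0.9]
```

Run:
```python
from h import *
go([.55,.04,.18],rot([0,0,-1],[.996,.09,0]))
```

```text
t 2.7 pos [0.4335 0.2246 0.1265] travel [-0.1941, 0.1001, -0.0532] rot [0.0117, -0.0045, -0.0001] rows 4.5 q [ 0.34 -0.06 -0.22  1.4   0.    1.82] grip 0.0348 F [ 0.8  0.3 -0.9]
```

>>> arm_command(increments=[{"grip": 0.03, "travel": [-0.015, 0.02, -0.035], "delta_rot": [0, 0, 0]}, {"grip": 0.03, "travel": [-0.055, 0.045, -0.0532], "delta_rot": [0.01, -0.004, 0]}, {"grip": 0.03, "travel": [-0.1, 0.06, -0.0532], "delta_rot": [0.01, -0.004, 0]}, {"grip": 0.03, "travel": [-0.145, 0.08, -0.0532], "delta_rot": [0.01, -0.004, 0]}, {"grip": 0.03, "travel": [-0.194, 0.1, -0.0532], "delta_rot": [0.01, -0.004, 0]}, {"grip": 0.03, "travel": [-0.194, 0.1, -0.0532], "delta_rot": [0.01, -0.004, 0]}, {"grip": 0.03, "travel": [-0.194, 0.1, -0.0532], "delta_rot": [0.01, -0.004, 0]}])

```text
t: 3.4
ee_pos: [0.5465, 0.0377, 0.1725]
tcp_rot: [-2.118, -2.311, 0.015]
contact_force: [0.6, 2.1, -0.9]
grip_width: 0.0346
grasp_force: 40.4
```

Run:
```python
from h import *
c=snap('w4');save(c,'w4');go()
```

```text
t 3.45 pos [0.5461 0.0389 0.1728] travel [0.0, 0.0, 0.0] rot [0.0, 0.0, 0.0] rows 0.0 q [-0.05  0.11  0.05  1.52 -0.    1.43] grip 0.035 F [ 0.2  0.3 -0.6]
```

View pics/w4.png

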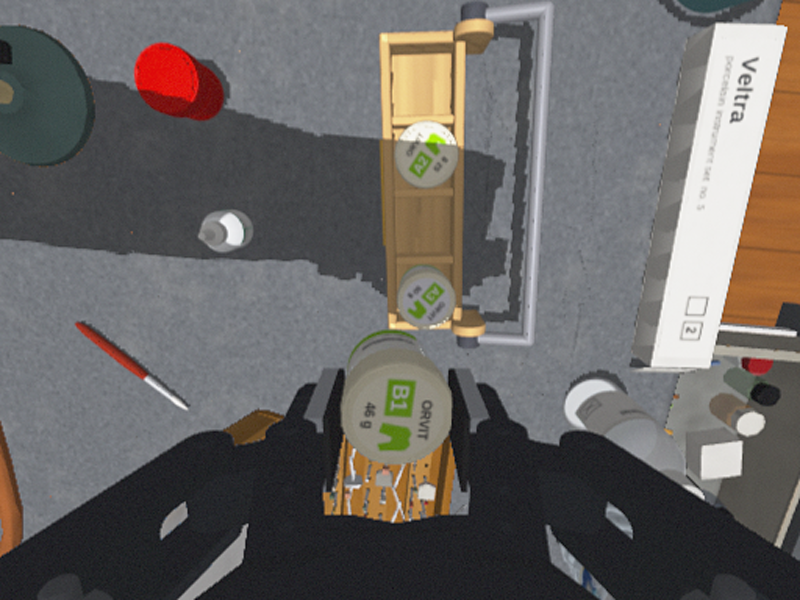

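The held jar's cap centre is at about (396,406), level in the fingers. The crate caps are at (426,154) and (426,295), and the empty cells at about (422,82) and (424,225).

Run:
```python
from h import *
c=load('w4');save(c,'w4c',(225,0,365,225),2.66)
```

```text
(no output)
```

View pics/w4c.png

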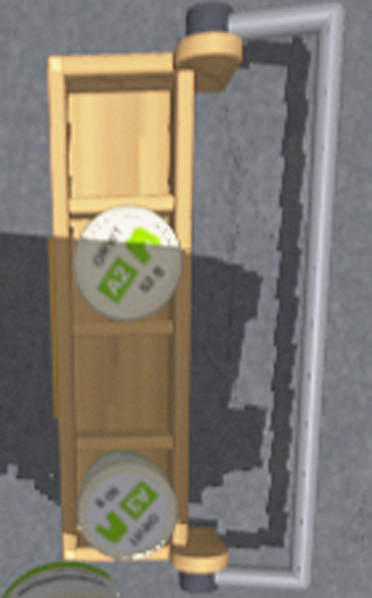

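```bash
cat > fit.py <<'E'
from h import *
from scipy.optimize import least_squares
c=load('w4');k=2.66
obs=[((-24.5,88,28),(50,57)),((-24.5,-88,28),(65,558)),((24.5,0,28),(190.5,None)),((24.5,60,28),(193,None)),((24.5,-60,28),(188,None)),((0,42,26),(None,203)),((0,0,26),(None,327.5)),((0,-42,26),(None,441.5)),((18.5,0,28),(175,None)),((-18.5,60,28),(64.5,None))]
P=np.array([o[0] for o in obs])/1000
U=np.array([[np.nan if v is None else v/k+o for v,o in zip(u[1],(225,0))] for u in obs])
def tf(p,X): X=np.atleast_2d(X);a=p[2];return np.c_[p[0]+X[:,0]*np.cos(a)-X[:,1]*np.sin(a),p[1]+X[:,0]*np.sin(a)+X[:,1]*np.cos(a),X[:,2]]
f=lambda p:(lambda r:r[~np.isnan(r)])((proj(c,tf(p,P))-U).ravel())
r=least_squares(f,[.55,.08,.09],loss="soft_l1");p=r.x
E
python3 - <<'E'
from fit import *
print(p,f(p).round(1))
for n,y in(("cell1",63),("cell2",21),("cell3",-21),("cell4",-63)):print(n,tf(p,[0,y/1000,.005]).round(4))
for u in((128,263),(128,509)): print(plane(c,(u[0]/k+225,u[1]/k),.048))
s=load('scene');t=load('top')
w1=load('w1');print("A cap tri",tri((w1,(344.3,236.8)),(c,(128/k+225,263/k))))
# held jar cap top in tool frame
from rig import read_state
st=read_state();R0=Ro.from_rotvec(st["tcp_rot"]).as_matrix()
for z in(.014,.018):
  q=plane(c,(396.5*.64,406*.64),st["ee_pos"][2]+z);print("held",q.round(4),(R0.T@(q-st["ee_pos"])).round(4))
# keeper corner
for n,u in(("barL",(332,22)),("barR",(301,577))): print(n,[plane(c,(u[0]/k+225,u[1]/k),z).round(3).tolist() for z in(.05,.06)])
E
```

```text
[0.55650327 0.10376423 0.11498643] [-1.7 -1.4 -0.8  1.8  0.3  0.2  0.6 -0.2  0.   0.6 -0.1  0.7]
cell1 [[0.5493 0.1663 0.005 ]]
cell2 [[0.5541 0.1246 0.005 ]]
cell3 [[0.5589 0.0829 0.005 ]]
cell4 [[0.5637 0.0412 0.005 ]]
[0.55501089 0.12429975 0.048     ]
[0.56367978 0.04199675 0.048     ]
A cap tri [0.55510965 0.12450167 0.04461679]
held [0.5468 0.04   0.1868] [ 0.001   0.0006 -0.014 ]
held [0.5466 0.0421 0.1908] [ 0.0031  0.0006 -0.018 ]
barL [[0.609, 0.197, 0.05], [0.606, 0.194, 0.06]]
barR [[0.628, 0.023, 0.05], [0.625, 0.026, 0.06]]
```

Run:
```python
from h import *
R=rot([0,0,-1],[np.cos(.108),np.sin(.108),0])
go([.5588,.0812,.085],R)
```

```text
t 3.45 pos [0.5461 0.0389 0.1728] travel [0.0411, 0.0174, 0.0876] rot [-0.0112, 0.0011, -0.0191] rows 2.0 q [-0.05  0.11  0.05  1.52 -0.    1.43] grip 0.035 F [ 0.2  0.3 -0.6]
```

>>> arm_command(increments=[{"grip": 0.03, "travel": [0.02, 0.01, 0.01], "delta_rot": [0, 0, -0.01]}, {"grip": 0.03, "travel": [0.041, 0.0174, 0.04], "delta_rot": [-0.011, 0.001, -0.019]}, {"grip": 0.03, "travel": [0.041, 0.0174, 0.08], "delta_rot": [-0.011, 0.001, -0.019]}, {"grip": 0.03, "travel": [0.041, 0.0174, 0.0876], "delta_rot": [-0.011, 0.001, -0.019]}, {"grip": 0.03, "travel": [0.041, 0.0174, 0.0876], "delta_rot": [-0.011, 0.001, -0.019]}, {"grip": 0.03, "travel": [0.041, 0.0174, 0.0876], "delta_rot": [-0.011, 0.001, -0.019]}])

```text
t: 4.05
ee_pos: [0.5602, 0.0816, 0.0877]
tcp_rot: [2.094, 2.337, 0.003]
contact_force: [0.6, -0.6, -1.0]
grip_width: 0.0345
grasp_force: 40.4
```

Run:
```python
from h import *
R=rot([0,0,-1],[np.cos(.108),np.sin(.108),0])
go([.5588,.0812,.034],R)
c=snap('w5')
```

```text
t 4.05 pos [0.5602 0.0816 0.0877] travel [-0.0002, -0.0017, 0.0537] rot [0.0041, 0.0013, 0.0017] rows 1.1 q [ 0.03  0.17 -0.06  1.34 -0.    1.49] grip 0.0345 F [ 0.6 -0.6 -1. ]
```

>>> arm_command(increments=[{"grip": 0.03, "travel": [0, -0.001, 0.015], "delta_rot": [0.003, 0, 0]}, {"grip": 0.03, "travel": [0, -0.0013, 0.03], "delta_rot": [0.003, 0, 0]}, {"grip": 0.03, "travel": [0, -0.0013, 0.042], "delta_rot": [0.003, 0, 0]}, {"grip": 0.03, "travel": [0, -0.0013, 0.048], "delta_rot": [0.003, 0, 0]}, {"grip": 0.03, "travel": [0, -0.0013, 0.048], "delta_rot": [0.003, 0, 0]}])

```text
t: 4.6
ee_pos: [0.5587, 0.081, 0.0366]
tcp_rot: [-2.097, -2.339, 0.002]
contact_force: [3.6, 1.1, -4.3]
grip_width: 0.0347
grasp_force: 40.8
```

Run:
```python
from h import *
R=rot([0,0,-1],[np.cos(.108),np.sin(.108),0])
go([.5588,.0812,.032],R)
```

```text
t 4.6 pos [0.5587 0.081  0.0366] travel [0.0002, 0.0001, 0.0046] rot [-0.0008, 0.0007, 0.0008] rows 0.1 q [ 0.03  0.2  -0.13  1.25 -0.    1.49] grip 0.0347 F [ 3.6  1.1 -4.3]
```

>>> arm_command(increments=[{"grip": 0.03, "travel": [0, 0, 0.003], "delta_rot": [0, 0, 0]}, {"grip": 0.03, "travel": [0, 0, 0.0045], "delta_rot": [0, 0, 0]}, {"grip": 0.03, "travel": [0, 0, 0.0045], "delta_rot": [0, 0, 0]}])

```text
t: 4.9
ee_pos: [0.5588, 0.0811, 0.0338]
tcp_rot: [2.097, 2.339, -0.001]
contact_force: [2.3, 0.6, 0.2]
grip_width: 0.0347
grasp_force: 41.1
```

>>> arm_command(increments=[{"grip": 0.055, "travel": [0, 0, 0], "delta_rot": [0, 0, 0]}, {"grip": 0.055, "travel": [0, 0, 0], "delta_rot": [0, 0, 0]}, {"grip": 0.055, "travel": [0, 0, 0], "delta_rot": [0, 0, 0]}, {"grip": 0.055, "travel": [0, 0, -0.04], "delta_rot": [0, 0, 0]}, {"grip": 0.055, "travel": [0, 0, -0.09], "delta_rot": [0, 0, 0]}, {"grip": 0.055, "travel": [0, 0, -0.14], "delta_rot": [0, 0, 0]}, {"grip": 0.055, "travel": [0, 0, -0.17], "delta_rot": [0, 0, 0]}])

```text
t: 5.6
ee_pos: [0.5596, 0.081, 0.2082]
tcp_rot: [2.094, 2.336, 0.003]
contact_force: [0.8, 0.1, 0.5]
grip_width: 0.0547
grasp_force: 0.0
```

Run:
```python
from h import *
from rig import camera
c=snap('w6')
t=camera("top");import cv2
a=c["image"][:,:,::-1];b=t["image"][130:260,120:420,::-1]
a=cv2.resize(a[120:384,150:400],None,fx=2.2,fy=2.2)
b=cv2.resize(b,(0,0),fx=2.2,fy=2.2)[:,:]
cv2.imwrite("pics/w6.png",a)
z=load("top");save(z,"x")
# crop of fallen jar from scene & top side by side
s=load("scene")
A=cv2.resize(s["image"][165:205,340:400,::-1],None,fx=6.6,fy=6.6,interpolation=cv2.INTER_CUBIC);B=cv2.resize(z["image"][196:236,352:412,::-1],None,fx=6.6,fy=6.6,interpolation=cv2.INTER_CUBIC)
cv2.imwrite("pics/fj.png",np.hstack([A,B]))
R=rot([0,0,-1],[np.cos(.108),np.sin(.108),0])
go([.42,-.35,.23],R)
```

```text
t 5.7 pos [0.5616 0.0811 0.2105] travel [-0.4132, -0.1874, -0.0205] rot [0.0103, 0.0023, 0.001] rows 9.1 q [ 0.03  0.14  0.16  1.58 -0.    1.49] grip 0.055 F [1.3 0.6 0.1]
```

View pics/w6.png

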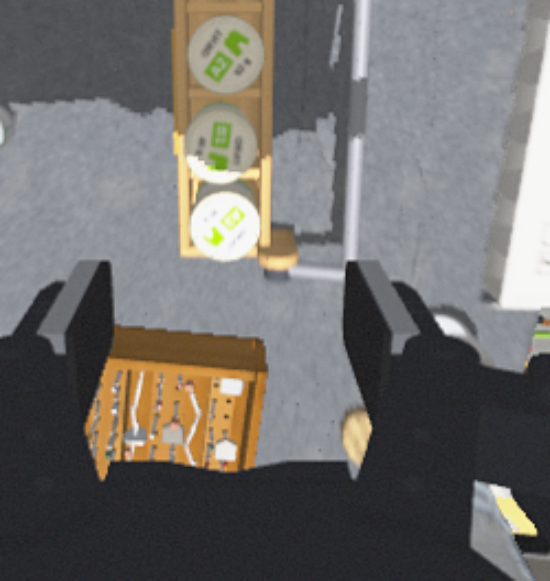

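The jar sits in cell 3, level with its neighbours: caps at (225,53), (221,142) and (225,225) in the crop. Next is the fallen jar.

Run:
```python
from h import *
a=np.deg2rad(137-90)
go([.49,-.455,.22],rot([0,0,-1],[np.cos(a),np.sin(a),0]))
```

```text
t 5.7 pos [0.5616 0.0811 0.2105] travel [-0.5252, -0.1294, -0.0096] rot [0.009, 0.0059, -0.7113] rows 10.8 q [ 0.03  0.14  0.16  1.58 -0.    1.49] grip 0.055 F [1.3 0.6 0.1]
```

>>> arm_command(increments=[{"grip": 0.06, "travel": [-0.048, -0.012, -0.01], "delta_rot": [0, 0, -0.07]}, {"grip": 0.06, "travel": [-0.096, -0.024, -0.01], "delta_rot": [0, 0, -0.14]}, {"grip": 0.06, "travel": [-0.144, -0.036, -0.01], "delta_rot": [0, 0, -0.2]}, {"grip": 0.06, "travel": [-0.192, -0.048, -0.01], "delta_rot": [0, 0, -0.26]}, {"grip": 0.06, "travel": [-0.24, -0.06, -0.01], "delta_rot": [0, 0, -0.33]}, {"grip": 0.06, "travel": [-0.288, -0.072, -0.01], "delta_rot": [0, 0, -0.39]}, {"grip": 0.06, "travel": [-0.336, -0.083, -0.01], "delta_rot": [0, 0, -0.45]}, {"grip": 0.06, "travel": [-0.384, -0.095, -0.01], "delta_rot": [0.006, 0.004, -0.52]}])

```text
t: 6.5
ee_pos: [0.5046, -0.3123, 0.2126]
tcp_rot: [-1.417, -2.793, 0.004]
contact_force: [0.8, -0.3, -0.1]
grip_width: 0.0595
grasp_force: 0.0
```

>>> arm_command(increments=[{"grip": 0.085, "travel": [-0.045, -0.045, 0], "delta_rot": [0, 0, -0.1]}, {"grip": 0.085, "travel": [-0.09, -0.075, 0], "delta_rot": [0, 0, -0.19]}, {"grip": 0.085, "travel": [-0.1085, -0.092, 0], "delta_rot": [0, 0, -0.19]}, {"grip": 0.085, "travel": [-0.1085, -0.092, 0], "delta_rot": [0, 0, -0.19]}])

```text
t: 6.9
ee_pos: [0.4927, -0.4578, 0.2089]
tcp_rot: [-1.158, -2.907, 0.004]
contact_force: [0.6, 0.9, -0.3]
grip_width: 0.0853
grasp_force: 0.0
```

Run:
```python
from h import *
c=snap('w7')
print(proj(c,[[.473,-.439,.018]]))
a=np.deg2rad(137-90)
go([.49,-.455,.14],rot([0,0,-1],[np.cos(a),np.sin(a),0]))
```

```text
[[254.60374267 158.96479476]]
t 6.95 pos [ 0.4934 -0.4549  0.21  ] travel [0.0016, -0.0021, 0.07] rot [-0.005, -0.0117, -0.0056] rows 1.4 q [-0.84  0.46  0.55  1.67 -0.01 -0.09] grip 0.0848 F [ 0.2  1.1 -1.2]
```

>>> arm_command(increments=[{"grip": 0.085, "travel": [0, -0.03, 0.025], "delta_rot": [0, 0, 0]}, {"grip": 0.085, "travel": [0, -0.06, 0.05], "delta_rot": [0, 0, 0]}, {"grip": 0.085, "travel": [0, -0.06, 0.05], "delta_rot": [0, 0, 0]}, {"grip": 0.085, "travel": [0, -0.06, 0.05], "delta_rot": [0, 0, 0]}])

```text
t: 7.35
ee_pos: [0.4533, -0.4948, 0.1627]
tcp_rot: [-1.15, -2.912, -0.0]
contact_force: [-0.3, 0.0, 0.0]
grip_width: 0.085
grasp_force: 0.0
```

Run:
```python
from h import *
c=snap('w8');a=load('w7')
p=proj(c,[[.473,-.439,.018]])[0].astype(int);q=proj(a,[[.473,-.439,.018]])[0].astype(int);print(p,q)
f=lambda c,p:cv2.resize(c["image"][p[1]-50:p[1]+50,p[0]-50:p[0]+50,::-1],(400,400),interpolation=cv2.INTER_CUBIC)
cv2.imwrite("pics/fj.png",np.hstack([f(a,q),f(c,p)]))
```

```text
[308 167] [254 158]
```

View pics/fj.png

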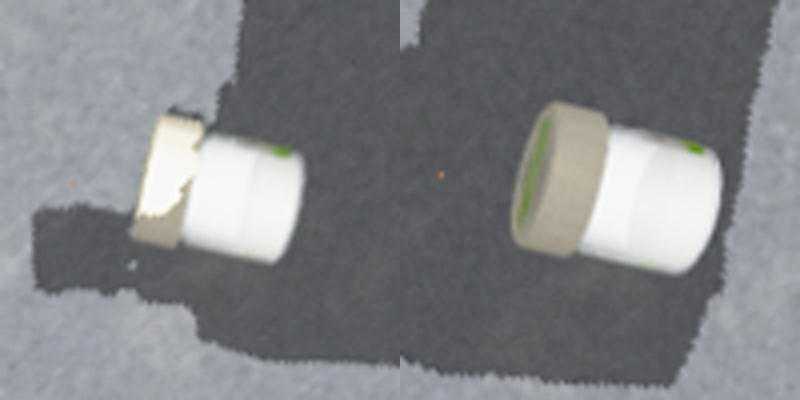

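Both crops show the fallen jar with its cap to image-left, slightly up. Left crop: cap corners (163,115), (205,120), (133,240), (178,247); foot (300,148) to (270,264). Right crop: cap (555,102), (608,112), (575,257), (515,232); foot (715,145) to (685,272).

```bash
cat > ff.py <<'E'
from h import *
from scipy.optimize import least_squares
A=load('w7');C=load('w8')
L=lambda P,o,dx:np.array([((x-dx)/4+o[0],y/4+o[1]) for x,y in P])
capA=L([(163,115),(205,121),(134,240),(178,247),(150,170)],(204,108),0);bodA=L([(300,150),(270,264),(303,175),(292,235),(240,137),(230,258)],(204,108),0)
capC=L([(555,102),(608,113),(573,257),(517,235),(513,200),(530,130)],(258,117),400);bodC=L([(712,145),(685,272),(721,190),(716,225),(660,132),(630,265)],(258,117),400)
th=np.linspace(0,2*np.pi,60)
def cyl(r,a,b): return np.vstack([np.c_[r*np.cos(th),r*np.sin(th),0*th+h] for h in(a,b)])
cap=cyl(.0183,.030,.043);bod=cyl(.016,0,.030)
def pose(p):
    t=np.deg2rad(4);z=np.array([np.cos(t)*np.cos(p[3]),np.cos(t)*np.sin(p[3]),np.sin(t)])
    x=np.cross([0,0,1],z);x/=np.linalg.norm(x);return np.c_[x,np.cross(z,x),z],np.array(p[:3])
def f(p):
    R,o=pose(p);r=[]
    for c,k,b in((A,capA,bodA),(C,capC,bodC)):
        for M,P in((cap,k),(bod,b)):
            h=cv2.convexHull(proj(c,M@R.T+o).astype(np.float32));r+=[cv2.pointPolygonTest(h,tuple(map(float,u)),True) for u in P]
    return np.array(r)
r=least_squares(f,[.485,-.43,.016,np.deg2rad(216)],diff_step=1e-4,x_scale=[.01,.01,.01,.2],loss="soft_l1")
p=r.x
E
python3 - <<'E'
from ff import *
print(p,np.rad2deg(p[3]),f(p).round(1))
E
```

```text
[ 0.49200481 -0.42200598  0.01278007  3.73711974] 214.12118839468747 [-0.1 -1.   0.2  0.2  1.4 -1.  -0.7  0.4  0.1 -1.  -1.2  0.5 -0.3 -0.7
  0.9 -0.3 -0.5 -0.2 -0.4  1.   0.2 -0.5 -1.5]
```

```bash
cat > tgt.py <<'E'
from ff import *
g=lambda q:f([q[0],q[1],.016,q[2]])
q=least_squares(g,[p[0],p[1],p[3]],diff_step=1e-4,x_scale=[.01,.01,.2],loss="soft_l1").x
h=-np.array([np.cos(q[2]),np.sin(q[2]),0]);Z=np.array([0,0,1.]);al=np.deg2rad(45)
tz=np.cos(al)*h-np.sin(al)*Z;y=np.cross(Z,-h)  # angle h-90
y=np.array([h[1],-h[0],0])
RG=rot(tz,y)
P=np.array([q[0],q[1],.016])-.0365*h+[0,0,.0025]
G=P+.0127*tz
E
python3 - <<'E'
from tgt import *
print(q,np.rad2deg(q[2]),RG.round(2),"G",G)
t=load('top');s=load('scene');print("dish top",tri((t,np.array((655,411))*.64),(s,np.array((677,284))*.64)))
go(G-.10*tz+[0,0,.03],RG)
a=np.deg2rad(-12);go([.43,-.44,.22],rot([0,0,-1],y))
E
```

```text
[ 0.49140961 -0.42203691  3.74019667] 214.29748362849446 [[ 0.58  0.56  0.58]
 [ 0.4  -0.83  0.4 ]
 [ 0.71  0.   -0.71]] G [ 0.46867492 -0.437544    0.00951974]
dish top [ 0.33583098 -0.52517396  0.0571508 ]
t 7.4 pos [ 0.4543 -0.4951  0.1643] travel [0.0439, -0.0169, 0.0545] rot [-0.7079, 0.5582, 1.6844] rows 12.7 q [-0.93  0.45  0.44  1.57 -0.01 -0.17] grip 0.0847 F [0.1 0.1 1. ]
t 7.4 pos [ 0.4543 -0.4951  0.1643] travel [0.0558, 0.0234, -0.0554] rot [-0.0092, -0.0013, 1.792] rows 11.9 q [-0.93  0.45  0.44  1.57 -0.01 -0.17] grip 0.0847 F [0.1 0.1 1. ]
```

>>> arm_command(increments=[{"grip": 0.06, "travel": [0.02, 0.008, -0.02], "delta_rot": [0, 0, 0.145]}, {"grip": 0.06, "travel": [0.04, 0.016, -0.04], "delta_rot": [0, 0, 0.29]}, {"grip": 0.06, "travel": [0.056, 0.023, -0.055], "delta_rot": [0, 0, 0.435]}, {"grip": 0.06, "travel": [0.056, 0.023, -0.055], "delta_rot": [0, 0, 0.58]}, {"grip": 0.06, "travel": [0.056, 0.023, -0.055], "delta_rot": [0, 0, 0.725]}, {"grip": 0.06, "travel": [0.056, 0.023, -0.055], "delta_rot": [0, 0, 0.87]}, {"grip": 0.06, "travel": [0.056, 0.023, -0.055], "delta_rot": [0, 0, 1.015]}, {"grip": 0.06, "travel": [0.056, 0.023, -0.055], "delta_rot": [0, 0, 1.16]}])

```text
t: 8.2
ee_pos: [0.4309, -0.4404, 0.2218]
tcp_rot: [-2.568, -1.807, 0.009]
contact_force: [-0.6, -0.1, -0.1]
grip_width: 0.0597
grasp_force: 0.0
```

>>> arm_command(increments=[{"grip": 0.06, "travel": [0, 0, 0], "delta_rot": [0, 0, 0.145]}, {"grip": 0.06, "travel": [0, 0, 0], "delta_rot": [0, 0, 0.29]}, {"grip": 0.06, "travel": [0, 0, 0], "delta_rot": [0, 0, 0.435]}, {"grip": 0.06, "travel": [0, 0, 0], "delta_rot": [0, 0, 0.58]}, {"grip": 0.06, "travel": [0, 0, 0], "delta_rot": [0, 0, 0.632]}, {"grip": 0.06, "travel": [0, 0, 0], "delta_rot": [0, 0, 0.632]}])

```text
t: 8.8
ee_pos: [0.4308, -0.4406, 0.2216]
tcp_rot: [3.001, 0.929, -0.009]
contact_force: [-0.6, 0.1, 0.3]
grip_width: 0.0599
grasp_force: 0.0
```

Run:
```python
from tgt import *
print((G-.10*tz+[0,0,.03]))
go(G-.10*tz+[0,0,.03],RG)
```

```text
[ 0.4102592  -0.47738874  0.11023042]
t 8.8 pos [ 0.4308 -0.4406  0.2216] travel [-0.0371, 0.019, 0.1115] rot [-0.0022, 0.791, 0.0009] rows 5.3 q [-0.9   0.29  0.36  1.64 -0.01  1.64] grip 0.0599 F [-0.6  0.1  0.3]
```

>>> arm_command(increments=[{"grip": 0.06, "travel": [-0.007, 0.004, 0.015], "delta_rot": [0, 0.14, 0]}, {"grip": 0.06, "travel": [-0.014, 0.008, 0.03], "delta_rot": [0, 0.28, 0]}, {"grip": 0.06, "travel": [-0.021, 0.012, 0.05], "delta_rot": [0, 0.42, 0]}, {"grip": 0.06, "travel": [-0.028, 0.016, 0.075], "delta_rot": [0, 0.56, 0]}, {"grip": 0.06, "travel": [-0.037, 0.019, 0.1], "delta_rot": [0, 0.7, 0]}, {"grip": 0.06, "travel": [-0.037, 0.019, 0.1115], "delta_rot": [-0.002, 0.791, 0.001]}, {"grip": 0.06, "travel": [-0.037, 0.019, 0.1115], "delta_rot": [-0.002, 0.791, 0.001]}, {"grip": 0.06, "travel": [-0.037, 0.019, 0.1115], "delta_rot": [-0.002, 0.791, 0.001]}])

```text
t: 9.6
ee_pos: [0.409, -0.4779, 0.1088]
tcp_rot: [-2.591, -0.795, -1.07]
contact_force: [-0.1, 0.2, 1.0]
grip_width: 0.06
grasp_force: 0.0
```

Run:
```python
from tgt import *
c=snap('w9')
R,o=pose([q[0],q[1],.016,q[2]]);print("cap c",proj(c,[o+R[:,2]*.043,o]))
save(c,'w9')
go(G,RG)
```

```text
cap c [[253.42388455 224.43930506]
 [253.33123832 186.0405791 ]]
t 9.65 pos [ 0.4098 -0.4783  0.1105] travel [-0.0205, -0.0006, 0.122] rot [0.0007, 0.0023, -0.0003] rows 2.5 q [-1.32  0.5   0.22  1.6   0.73  1.1 ] grip 0.0599 F [0.1 0.2 0.6]
```

View pics/w9.png

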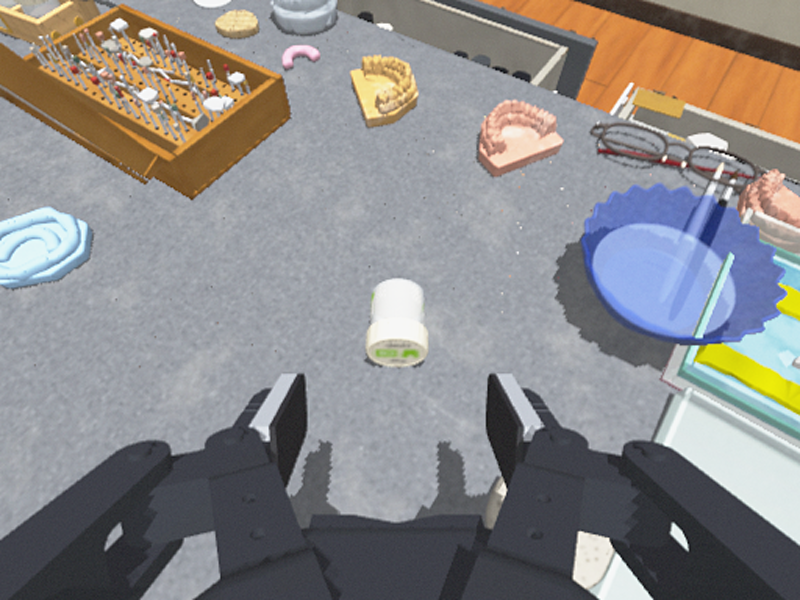

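The cap face centre is at (397,352), matching the prediction of (396,351), and the jar is centred between the fingers.

>>> arm_command(increments=[{"grip": 0.06, "travel": [-0.0205, -0.0006, 0.03], "delta_rot": [0, 0.002, 0]}, {"grip": 0.06, "travel": [-0.0205, -0.0006, 0.07], "delta_rot": [0, 0.002, 0]}, {"grip": 0.06, "travel": [-0.0205, -0.0006, 0.1], "delta_rot": [0, 0.002, 0]}, {"grip": 0.06, "travel": [-0.0205, -0.0006, 0.115], "delta_rot": [0, 0.002, 0]}, {"grip": 0.06, "travel": [-0.0205, -0.0006, 0.122], "delta_rot": [0, 0.002, 0]}, {"grip": 0.06, "travel": [-0.0205, -0.0006, 0.122], "delta_rot": [0, 0.002, 0]}])

```text
t: 10.25
ee_pos: [0.4693, -0.4365, 0.0096]
tcp_rot: [-2.59, -0.801, -1.073]
contact_force: [0.6, 0.4, -0.4]
grip_width: 0.0599
grasp_force: 0.0
```

>>> arm_command(increments=[{"grip": 0.03, "travel": [0, 0, 0], "delta_rot": [0, 0, 0]}, {"grip": 0.03, "travel": [0, 0, 0], "delta_rot": [0, 0, 0]}, {"grip": 0.03, "travel": [0, 0, 0], "delta_rot": [0, 0, 0]}, {"grip": 0.03, "travel": [0, 0, 0], "delta_rot": [0, 0, 0]}, {"grip": 0.03, "travel": [0, 0, 0], "delta_rot": [0, 0, 0]}], grip_force=45)

```text
t: 10.75
ee_pos: [0.4677, -0.4386, 0.0095]
tcp_rot: [-2.591, -0.794, -1.077]
contact_force: [-0.7, -0.1, 6.6]
grip_width: 0.0351
grasp_force: 44.6
```

Run:
```python
from tgt import *
go(G,RG)
```

```text
t 10.75 pos [ 0.4677 -0.4386  0.0095] travel [0.001, -0.0003, 0.001] rot [0.0028, -0.0027, -0.003] rows 0.0 q [-1.21  0.53  0.05  1.31  0.76  1.24] grip 0.0351 F [-0.7 -0.1  6.6]
```

>>> arm_command(increments=[{"grip": 0.03, "travel": [0.02, 0, -0.02], "delta_rot": [0, 0, 0]}, {"grip": 0.03, "travel": [0.05, 0, -0.05], "delta_rot": [0, 0, 0]}, {"grip": 0.03, "travel": [0.085, 0, -0.085], "delta_rot": [0, -0.14, 0]}, {"grip": 0.03, "travel": [0.085, 0, -0.085], "delta_rot": [0, -0.28, 0]}, {"grip": 0.03, "travel": [0.085, 0, -0.085], "delta_rot": [0, -0.42, 0]}, {"grip": 0.03, "travel": [0.085, 0, -0.085], "delta_rot": [0, -0.56, 0]}, {"grip": 0.03, "travel": [0.085, 0, -0.085], "delta_rot": [0, -0.7, 0]}, {"grip": 0.03, "travel": [0.085, 0, -0.085], "delta_rot": [0, -0.84, 0]}])

```text
t: 11.55
ee_pos: [0.4672, -0.4384, 0.1291]
tcp_rot: [2.986, 0.916, -0.088]
contact_force: [0.1, 0.1, -1.8]
grip_width: 0.0346
grasp_force: 44.9
```

```bash
cat >> tgt.py <<'E'
RS=Ro.from_rotvec(-np.deg2rad(86)*y).as_matrix()@RG
E
python3 - <<'E'
from tgt import *
print(RS.round(2))
go([.42,-.40,.10],RS)
E
```

```text
[[ 0.62  0.56 -0.54]
 [ 0.43 -0.83 -0.37]
 [-0.66  0.   -0.75]]
t 11.55 pos [ 0.4672 -0.4384  0.1291] travel [-0.0158, -0.0583, 0.0301] rot [-0.0014, -0.6564, -0.0033] rows 4.4 q [-0.83  0.37  0.26  1.48 -0.06  1.72] grip 0.0346 F [ 0.1  0.1 -1.8]
```

>>> arm_command(increments=[{"grip": 0.03, "travel": [-0.004, -0.015, 0.006], "delta_rot": [0, -0.14, 0]}, {"grip": 0.03, "travel": [-0.008, -0.03, 0.012], "delta_rot": [0, -0.28, 0]}, {"grip": 0.03, "travel": [-0.012, -0.045, 0.02], "delta_rot": [0, -0.42, 0]}, {"grip": 0.03, "travel": [-0.0158, -0.0583, 0.03], "delta_rot": [0, -0.56, 0]}, {"grip": 0.03, "travel": [-0.0158, -0.0583, 0.03], "delta_rot": [-0.001, -0.6564, -0.003]}, {"grip": 0.03, "travel": [-0.0158, -0.0583, 0.03], "delta_rot": [-0.001, -0.6564, -0.003]}, {"grip": 0.03, "travel": [-0.0158, -0.0583, 0.03], "delta_rot": [-0.001, -0.6564, -0.003]}])

```text
t: 12.25
ee_pos: [0.4202, -0.3988, 0.0978]
tcp_rot: [2.647, 0.821, -0.982]
contact_force: [0.2, -0.6, -0.1]
grip_width: 0.0348
grasp_force: 45.0
```

Run:
```python
from tgt import *
from rig import camera
c=camera("scene");np.savez("s2.npz",**c)
u=proj(c,[[.42,-.40,.10]])[0].astype(int);save(c,'s2',(max(u[0]-45,0),max(u[1]-35,0),u[0]+45,u[1]+35))
c=snap('w10')
go([.42,-.40,.0295],RS)
```

```text
t 12.35 pos [ 0.4203 -0.4001  0.1001] travel [0.0457, -0.0002, 0.0537] rot [-0.0012, -0.008, -0.0002] rows 1.4 q [-0.55  0.53  0.27  1.64 -0.63  2.1 ] grip 0.0347 F [ 0.2  0.1 -0.2]
```

>>> arm_command(increments=[{"grip": 0.03, "travel": [0.02, 0, 0.023], "delta_rot": [0, 0, 0]}, {"grip": 0.03, "travel": [0.036, 0, 0.041], "delta_rot": [0, -0.008, 0]}, {"grip": 0.03, "travel": [0.043, 0, 0.049], "delta_rot": [0, -0.008, 0]}, {"grip": 0.03, "travel": [0.043, 0, 0.049], "delta_rot": [0, -0.008, 0]}, {"grip": 0.03, "travel": [0.043, 0, 0.049], "delta_rot": [0, -0.008, 0]}])

```text
t: 12.85
ee_pos: [0.4208, -0.3992, 0.0352]
tcp_rot: [2.641, 0.815, -0.99]
contact_force: [-1.7, -0.5, -0.2]
grip_width: 0.0348
grasp_force: 45.0
```

>>> arm_command(increments=[{"grip": 0.03, "travel": [0.0015, 0, 0.0017], "delta_rot": [0, 0, 0]}, {"grip": 0.03, "travel": [0.0025, 0, 0.0028], "delta_rot": [0, 0, 0]}, {"grip": 0.03, "travel": [0.0025, 0, 0.0028], "delta_rot": [0, 0, 0]}])

```text
t: 13.15
ee_pos: [0.4211, -0.3984, 0.0304]
tcp_rot: [2.641, 0.817, -0.99]
contact_force: [-0.9, -0.0, -0.9]
grip_width: 0.0347
grasp_force: 45.0
```

Run:
```python
from tgt import *
go([.42,-.40,.028],RS)
```

```text
t 13.15 pos [ 0.4211 -0.3984  0.0304] travel [0.0002, 0.0007, 0.003] rot [-0.0013, 0.0014, 0.002] rows 0.1 q [-0.55  0.59  0.2   1.53 -0.64  2.11] grip 0.0347 F [-0.9 -0.  -0.9]
```

No contact yet, so I'll go down another 2 mm.

>>> arm_command(increments=[{"grip": 0.03, "travel": [0.001, 0, 0.001], "delta_rot": [0, 0, 0]}, {"grip": 0.03, "travel": [0.0014, 0, 0.0016], "delta_rot": [0, 0, 0]}, {"grip": 0.03, "travel": [0.0014, 0, 0.0016], "delta_rot": [0, 0, 0]}])

```text
t: 13.45
ee_pos: [0.4209, -0.3982, 0.0279]
tcp_rot: [2.64, 0.818, -0.992]
contact_force: [-0.5, 0.0, 0.8]
grip_width: 0.0347
grasp_force: 45.2
```

Run:
```python
from tgt import *
go([.42,-.40,.027],RS)
```

```text
t 13.45 pos [ 0.4209 -0.3982  0.0279] travel [-0.0007, 0.001, 0.0018] rot [-0.0018, 0.0022, 0.0028] rows 0.0 q [-0.55  0.6   0.2   1.52 -0.64  2.11] grip 0.0347 F [-0.5  0.   0.8]
```

>>> arm_command(increments=[{"grip": 0.03, "travel": [0.0007, 0, 0.0008], "delta_rot": [0, 0, 0]}, {"grip": 0.03, "travel": [0.0014, 0, 0.0016], "delta_rot": [0, 0, 0]}, {"grip": 0.03, "travel": [0.0014, 0, 0.0016], "delta_rot": [0, 0, 0]}])

```text
t: 13.75
ee_pos: [0.4208, -0.3984, 0.0279]
tcp_rot: [2.638, 0.819, -0.993]
contact_force: [-0.5, 3.5, 7.7]
grip_width: 0.0348
grasp_force: 45.7
```

Run:
```python
from tgt import *
go([.42,-.40,.027],RS)
# check jar tilt by the scene camera: predicted upright cap/foot pixel vs image
from rig import camera
c=camera("scene");np.savez("s3.npz",**c)
g=c["image"].astype(int)
u=proj(c,[[.42-.007,-.40-.005,.0]])[0];v=proj(c,[[.42-.007,-.40-.005,.043]])[0];print(u,v)
hsv=cv2.cvtColor(c["image"],cv2.COLOR_RGB2HSV);x0,y0=int(u[0])-20,int(v[1])-15
print(hsv[y0:y0+45,x0:x0+42:1,2]//26)
```

```text
t 13.75 pos [ 0.4208 -0.3984  0.0279] travel [-0.0006, 0.0009, 0.0017] rot [-0.0009, 0.0036, 0.0034] rows 0.0 q [-0.55  0.6   0.2   1.52 -0.64  2.11] grip 0.0348 F [-0.5  3.5  7.7]
[378.26480981 200.77599611] [380.90022798 187.67310773]
[[5 5 5 ... 5 6 7]
 [5 5 5 ... 5 4 4]
 [5 4 5 ... 5 5 5]
 ...
 [5 5 5 ... 5 5 5]
 [5 5 5 ... 5 5 5]
 [4 5 5 ... 5 5 5]]
```

>>> arm_command(increments=[{"grip": 0.06, "travel": [0, 0, 0], "delta_rot": [0, 0, 0]}, {"grip": 0.06, "travel": [0, 0, 0], "delta_rot": [0, 0, 0]}, {"grip": 0.06, "travel": [0, 0, 0], "delta_rot": [0, 0, 0]}, {"grip": 0.06, "travel": [0, 0, -0.03], "delta_rot": [0, 0, 0]}, {"grip": 0.06, "travel": [0, 0, -0.08], "delta_rot": [0, 0, 0]}, {"grip": 0.06, "travel": [0, 0, -0.12], "delta_rot": [0, 0, 0]}, {"grip": 0.06, "travel": [0, 0, -0.14], "delta_rot": [0, 0, 0]}])

```text
t: 14.5
ee_pos: [0.4994, -0.3459, 0.1338]
tcp_rot: [2.639, 0.818, -0.986]
contact_force: [0.3, 0.2, -0.4]
grip_width: 0.06
grasp_force: 0.0
```

Run:
```python
from tgt import *
a=np.deg2rad(210-90)
# vertical tool, camera (tool x) on robot side/-h; keep tool x toward +h now (shortest)
go([.413,-.405,.15],rot([0,0,-1],y))
```

```text
t 14.5 pos [ 0.4994 -0.3459  0.1338] travel [-0.0896, -0.0001, 0.0565] rot [0.0013, 0.7154, 0.0021] rows 4.8 q [-0.42  0.7   0.56  1.86 -0.6   2.25] grip 0.06 F [ 0.3  0.2 -0.4]
```

>>> arm_command(increments=[{"grip": 0.06, "travel": [-0.018, 0, 0.0], "delta_rot": [0, 0.145, 0]}, {"grip": 0.06, "travel": [-0.036, 0, 0.01], "delta_rot": [0, 0.29, 0]}, {"grip": 0.06, "travel": [-0.054, 0, 0.02], "delta_rot": [0, 0.435, 0]}, {"grip": 0.06, "travel": [-0.072, 0, 0.035], "delta_rot": [0, 0.58, 0]}, {"grip": 0.06, "travel": [-0.0896, 0, 0.0565], "delta_rot": [0, 0.7154, 0.002]}, {"grip": 0.06, "travel": [-0.0896, 0, 0.0565], "delta_rot": [0, 0.7154, 0.002]}, {"grip": 0.06, "travel": [-0.0896, 0, 0.0565], "delta_rot": [0, 0.7154, 0.002]}])

```text
t: 15.2
ee_pos: [0.4082, -0.4069, 0.147]
tcp_rot: [-3.002, -0.916, 0.006]
contact_force: [1.0, 0.2, -0.3]
grip_width: 0.0599
grasp_force: 0.0
```

Run:
```python
from tgt import *
c=snap('w11')
go()
# predicted cap top rim; find cap by template over y,x: score edges of projected circle
im=cv2.cvtColor(c["image"],cv2.COLOR_RGB2LAB).astype(float)
hs=cv2.cvtColor(c["image"],cv2.COLOR_RGB2HSV)
th=np.linspace(0,2*np.pi,48,endpoint=False)
best=[]
def samp(P):
    u=proj(c,P).round().astype(int);u=np.clip(u,0,[511,383]);return im[u[:,1],u[:,0]]
for x in np.arange(.37,.47,.001):
  for yy in np.arange(-.46,-.35,.001):
    ci=lambda r:np.c_[x+r*np.cos(th),yy+r*np.sin(th),0*th+.043]
    d=np.linalg.norm(samp(ci(.0168))-samp(ci(.0205)),axis=1);best.append((np.mean(np.minimum(d,25)),x,yy))
best.sort();print(np.array(best[-8:]).round(4))
x,yy=best[-1][1:];u=proj(c,[[x,yy,.043]])[0];print(u,proj(c,[[x,yy,0]])[0])
ui,vi=u.round().astype(int)
print(im[vi-40:vi+41:4,ui-40:ui+41:4,0].astype(int))
cv2.circle(c["image"],(ui,vi),2,(255,0,0));save(c,'w11',(max(ui-60,0),max(vi-60,0),ui+60,vi+60),5)
```

```text
t 15.25 pos [ 0.4098 -0.4059  0.147 ] travel [0.0, 0.0, 0.0] rot [0.0, 0.0, 0.0] rows 0.0 q [-0.9   0.18  0.08  1.47 -0.    1.65] grip 0.0603 F [0.8 0.3 0.2]
[[24.2913  0.431  -0.392 ]
 [24.4575  0.43   -0.393 ]
 [24.6712  0.43   -0.392 ]
 [24.8777  0.429  -0.394 ]
 [24.899   0.428  -0.394 ]
 [25.      0.428  -0.393 ]
 [25.      0.429  -0.393 ]
 [25.      0.429  -0.392 ]]
[252.46747971 171.24279635] [252.74186264 163.93979829]
[[100 101  92 100 100  97 104  99 105 105  99  99 102 101 106 178 180 174
  178 177 182]
 [110 106 103 101 100 101 107 101 101 105 100  93 106 105 102 180 174 175
  169 172 177]
 [108  98 102  99  95 107 102 102 104  99  99 104 102  96 100 180 173 180
  182 170 183]
 [104  99 100 101 104 103 101  95 105 102 100 101 102 106 107 177 171 173
  170 179 173]
 [102 104 102  98 102 103 101 103 109 105  99 103  99 107  96 172 181 173
  174 176 179]
 [105 101 104 104 102 104 103  98 100 158 169 169 148 105 102 179 176 171
  185 174 181]
 [108 100  99 102 103 103 103 128 196 198 193 194 197 183  99 160 183 180
  170 176 180]
 [105 100 104 103 104  96 122 192 196 198 198 
[... 500 characters left out ...]
0  99  96 100 148 194 196 194 149 173 199 197 197  95  99  99
   97 119 100]
 [ 99 101 102 102 100  97  98 163 194 197 197 196 196 199 123  99 101 105
  117 186 117]
 [103  97 102  98 101 103  99  99 112 177 188 189 162  98 101 144 168 169
  173 176 175]
 [102 104  99  99 103  93 104 101 102  98  96 102 104  97 128 178 174 174
  174 171 170]
 [105 145  95 104 102  99 103 103 102 105  98 101 112 169 171 178 165 174
  175 169 175]
 [178 170 175 147  98 106  96 109 104  97 109 169 175 172 176 167 173 173
  174 174 175]
 [169 174 181 170 175 170 170 177 166 173 173 173 174 188 179 179 175 169
  173 174 172]
 [166 171 168 174 165 176 174 182 170 173 162 171 174 180 180 179 168 179
  176 173 175]]
```

The cap is a round disc at (253.5,172), so the jar is standing upright at about (0.4285,-0.394). I'll regrasp it from above.

Run:
```python
from tgt import *
go([.4285,-.3938,.026],rot([0,0,-1],y))
```

```text
t 15.25 pos [ 0.4098 -0.4059  0.147 ] travel [0.0226, 0.0009, 0.121] rot [-0.0036, 0.0025, -0.0031] rows 2.5 q [-0.9   0.18  0.08  1.47 -0.    1.65] grip 0.0603 F [0.8 0.3 0.2]
```

>>> arm_command(increments=[{"grip": 0.06, "travel": [0.0226, 0.0009, 0.03], "delta_rot": [-0.003, 0.002, -0.003]}, {"grip": 0.06, "travel": [0.0226, 0.0009, 0.07], "delta_rot": [-0.003, 0.002, -0.003]}, {"grip": 0.06, "travel": [0.0226, 0.0009, 0.105], "delta_rot": [-0.003, 0.002, -0.003]}, {"grip": 0.06, "travel": [0.0226, 0.0009, 0.121], "delta_rot": [-0.003, 0.002, -0.003]}, {"grip": 0.03, "travel": [0.0226, 0.0009, 0.121], "delta_rot": [-0.003, 0.002, -0.003]}, {"grip": 0.03, "travel": [0.0226, 0.0009, 0.121], "delta_rot": [-0.003, 0.002, -0.003]}, {"grip": 0.03, "travel": [0.0226, 0.0009, 0.121], "delta_rot": [-0.003, 0.002, -0.003]}, {"grip": 0.03, "travel": [0.0226, 0.0009, 0.121], "delta_rot": [-0.003, 0.002, -0.003]}], grip_force=40)

```text
t: 16.05
ee_pos: [0.4308, -0.3944, 0.0283]
tcp_rot: [2.997, 0.929, 0.002]
contact_force: [0.0, 0.7, -0.7]
grip_width: 0.0346
grasp_force: 39.9
```

Run:
```python
from tgt import *
R=rot([0,0,-1],[np.cos(.108),np.sin(.108),0])
go([.48,-.1,.24],R)
```

```text
t 16.05 pos [ 0.4308 -0.3944  0.0283] travel [0.2072, -0.2142, -0.2125] rot [0.0034, 0.002, -1.0776] rows 7.3 q [-0.86  0.25 -0.09  1.23 -0.    1.68] grip 0.0346 F [ 0.   0.7 -0.7]
```

>>> arm_command(increments=[{"grip": 0.03, "travel": [0, 0, -0.045], "delta_rot": [0, 0, 0]}, {"grip": 0.03, "travel": [0, 0, -0.09], "delta_rot": [0, 0, -0.1]}, {"grip": 0.03, "travel": [0, 0, -0.135], "delta_rot": [0, 0, -0.2]}, {"grip": 0.03, "travel": [0.005, -0.005, -0.18], "delta_rot": [0, 0, -0.3]}, {"grip": 0.03, "travel": [0.02, -0.02, -0.212], "delta_rot": [0, 0, -0.42]}, {"grip": 0.03, "travel": [0.05, -0.05, -0.212], "delta_rot": [0, 0, -0.54]}, {"grip": 0.03, "travel": [0.083, -0.086, -0.212], "delta_rot": [0, 0, -0.66]}, {"grip": 0.03, "travel": [0.116, -0.12, -0.212], "delta_rot": [0, 0, -0.78]}])

```text
t: 16.85
ee_pos: [0.4578, -0.2281, 0.2403]
tcp_rot: [2.416, 2.002, 0.002]
contact_force: [1.5, -0.7, -0.7]
grip_width: 0.035
grasp_force: 40.2
```

Run:
```python
from tgt import *
R=rot([0,0,-1],[np.cos(.108),np.sin(.108),0])
go([.547,.10,.19],R)
```

```text
t 16.85 pos [ 0.4578 -0.2281  0.2403] travel [0.339, 0.0265, 0.0499] rot [0.0035, 0.0022, -0.2949] rows 6.9 q [-0.59  0.01  0.08  1.63 -0.    1.16] grip 0.035 F [ 1.5 -0.7 -0.7]
```

>>> arm_command(increments=[{"grip": 0.03, "travel": [0.048, 0.006, 0], "delta_rot": [0, 0, -0.05]}, {"grip": 0.03, "travel": [0.096, 0.01, 0], "delta_rot": [0, 0, -0.1]}, {"grip": 0.03, "travel": [0.144, 0.013, 0], "delta_rot": [0, 0, -0.15]}, {"grip": 0.03, "travel": [0.192, 0.017, 0], "delta_rot": [0, 0, -0.2]}, {"grip": 0.03, "travel": [0.24, 0.02, 0.01], "delta_rot": [0, 0, -0.25]}, {"grip": 0.03, "travel": [0.287, 0.024, 0.02], "delta_rot": [0.003, 0.002, -0.295]}, {"grip": 0.03, "travel": [0.32, 0.0265, 0.04], "delta_rot": [0.003, 0.002, -0.295]}, {"grip": 0.03, "travel": [0.339, 0.0265, 0.05], "delta_rot": [0.003, 0.002, -0.295]}])

```text
t: 17.65
ee_pos: [0.5478, 0.1018, 0.1878]
tcp_rot: [-2.097, -2.335, -0.001]
contact_force: [-0.4, 1.2, -0.8]
grip_width: 0.0348
grasp_force: 40.2
```

>>> arm_command(increments=[{"grip": 0.03, "travel": [0, 0, 0], "delta_rot": [0, 0, 0]}, {"grip": 0.03, "travel": [0, 0, 0], "delta_rot": [0, 0, 0]}])

```text
t: 17.85
ee_pos: [0.5476, 0.0989, 0.189]
tcp_rot: [-2.1, -2.334, 0.001]
contact_force: [1.3, -0.2, -0.4]
grip_width: 0.0347
grasp_force: 40.2
```

```bash
cat > ring.py <<'E'
from h import *
th=np.linspace(0,2*np.pi,48,endpoint=False)
def ring(c,x0,y0,z,w=.012,r=.0183):
    """best circle radius r centred near x0,y0 at height z"""
    im=cv2.cvtColor(c["image"],cv2.COLOR_RGB2LAB).astype(float);b=[]
    def samp(P):
        u=np.clip(proj(c,P).round().astype(int),0,[511,383]);return im[u[:,1],u[:,0]]
    for x in np.arange(x0-w,x0+w,.0007):
        for y in np.arange(y0-w,y0+w,.0007):
            ci=lambda q:np.c_[x+q*np.cos(th),y+q*np.sin(th),0*th+z]
            b.append((np.mean(np.minimum(np.linalg.norm(samp(ci(r-.0015))-samp(ci(r+.0018)),axis=1),30)),x,y))
    b=np.array(b);k=b[:,0]>=np.sort(b[:,0])[-6];return b[k].mean(0)
E
python3 - <<'E'
from ring import *
from fit import p,tf
from rig import read_state
st=read_state();c=snap('w12')
h=ring(c,st["ee_pos"][0],st["ee_pos"][1],st["ee_pos"][2]+.0155)
R0=Ro.from_rotvec(st["tcp_rot"]).as_matrix();print("held",h.round(4),(R0.T@np.array([h[1]-st["ee_pos"][0],h[2]-st["ee_pos"][1],.0155])).round(4))
R=rot([0,0,-1],[np.cos(.108),np.sin(.108),0])
for n,yv in(("cell2",.021),("cell3",-.021),("cell4",-.063)):
    q=tf(p,[0,yv,.048])[0];print(n,q.round(4),ring(c,q[0],q[1],.048).round(4))
q=tf(p,[0,.063,.005])[0];print(q)
go([q[0],q[1]-.0018,.085],R)
E
```

```text
held [28.4684  0.5481  0.0947] [-0.0042  0.     -0.0155]
cell2 [0.5541 0.1246 0.048 ] [28.7159  0.5543  0.1245]
cell3 [0.5589 0.0829 0.048 ] [24.1871  0.5562  0.0869]
cell4 [0.5637 0.0412 0.048 ] [16.3625  0.572   0.0364]
[0.54927508 0.1663482  0.005     ]
t 17.9 pos [0.5479 0.0983 0.1894] travel [0.0656, 0.0084, 0.1045] rot [-0.0008, -0.0013, -0.0038] rows 2.5 q [0.06 0.13 0.1  1.54 0.   1.52] grip 0.0352 F [-0.5  0.   0.3]
```

Run:
```python
from ring import *
R=rot([0,0,-1],[.996,.09,0])
for n,t in(("w4",[.5461,.0389,.1728]),("w5",[.5602,.0816,.0877]),("w12",[.5479,.0983,.1894])):
    c=load(n)
    for dz in(.0135,.0155,.0175):
        b=ring(c,t[0],t[1],t[2]+dz,w=.01);print(n,dz,b[0].round(1),(b[1:]-t[:2]).round(4))
    # row profile down the middle
    u=proj(c,[[t[0],t[1],t[2]+.0155]])[0].round().astype(int);print(u,c["image"][u[1]-55:u[1]+45:3,u[0]-8,0])
```

```text
w4 0.0135 26.2 [ 0.0006 -0.0028]
w4 0.0155 25.6 [ 0.0007 -0.0015]
w4 0.0175 24.7 [ 0.0016 -0.0003]
[252 263] [123  94 107  86 122 122 123 121 122 145 142 144 145 146 145 146 145 146
 144 143 147 118  92 120 145 121  85 139 145 144 168 135 162 158]
w5 0.0135 26.0 [ 0.0003 -0.0022]
w5 0.0155 25.8 [-0.0001 -0.0014]
w5 0.0175 25.2 [-0.0005 -0.0001]
[253 265] [124  92 102 120 121 120 117 119 138 142 139 143 146 144 146 145 142 135
 130 145 121  85  89 143 141  85 118 143 144 193 243 115 115 120]
w12 0.0135 28.5 [ 0.0004 -0.0044]
w12 0.0155 28.2 [ 0.0002 -0.0032]
w12 0.0175 27.3 [-0.0001 -0.0021]
[254 267] [247 249 163 144 152 159 149 149 149 161 175 178 179 178 138 116 160 177
 122 163 130 124 161 131 181 175  98 182 178 172 176 105 103 215]
```

Run:
```python
from ring import *
from fit import p,tf
c=load('w6')
for n,yv in(("cell2",.021),("cell3",-.021),("cell4",-.063)):
    q=tf(p,[0,yv,.048])[0];print(n,(ring(c,q[0],q[1],.048,w=.008)[1:]-q[:2]).round(4))
R=rot([0,0,-1],[np.cos(.108),np.sin(.108),0])
go([.5503,.1683,.085],R)
```

```text
cell2 [ 0.0004 -0.0006]
cell3 [-0.0025 -0.0031]
cell4 [-0.0002 -0.0015]
t 17.9 pos [0.5479 0.0983 0.1894] travel [0.0692, 0.0098, 0.1045] rot [-0.0008, -0.0013, -0.0038] rows 2.5 q [0.06 0.13 0.1  1.54 0.   1.52] grip 0.0352 F [-0.5  0.   0.3]
```

>>> arm_command(increments=[{"grip": 0.03, "travel": [0.035, 0.005, 0.0], "delta_rot": [0, 0, 0]}, {"grip": 0.03, "travel": [0.069, 0.0105, 0.02], "delta_rot": [-0.001, -0.001, -0.004]}, {"grip": 0.03, "travel": [0.069, 0.0105, 0.06], "delta_rot": [-0.001, -0.001, -0.004]}, {"grip": 0.03, "travel": [0.069, 0.0105, 0.1], "delta_rot": [-0.001, -0.001, -0.004]}, {"grip": 0.03, "travel": [0.069, 0.0105, 0.1045], "delta_rot": [-0.001, -0.001, -0.004]}, {"grip": 0.03, "travel": [0.069, 0.0105, 0.1045], "delta_rot": [-0.001, -0.001, -0.004]}])

```text
t: 18.5
ee_pos: [0.5498, 0.1675, 0.0836]
tcp_rot: [-2.098, -2.335, 0.004]
contact_force: [0.5, 0.1, -0.5]
grip_width: 0.0348
grasp_force: 40.2
```

Run:
```python
from h import *
R=rot([0,0,-1],[np.cos(.108),np.sin(.108),0])
go([.551,.168,.038],R)
```

```text
t 18.5 pos [0.5498 0.1675 0.0836] travel [0.0003, 0.0014, 0.0456] rot [-0.0037, -0.0007, -0.0011] rows 0.9 q [ 0.18  0.2  -0.03  1.35  0.    1.64] grip 0.0348 F [ 0.5  0.1 -0.5]
```

>>> arm_command(increments=[{"grip": 0.03, "travel": [0, 0.001, 0.015], "delta_rot": [-0.003, 0, 0]}, {"grip": 0.03, "travel": [0, 0.001, 0.027], "delta_rot": [-0.003, 0, 0]}, {"grip": 0.03, "travel": [0, 0.001, 0.038], "delta_rot": [-0.003, 0, 0]}, {"grip": 0.03, "travel": [0, 0.001, 0.0456], "delta_rot": [-0.003, 0, 0]}, {"grip": 0.03, "travel": [0, 0.001, 0.0456], "delta_rot": [-0.003, 0, 0]}])

```text
t: 19.0
ee_pos: [0.5576, 0.1699, 0.05]
tcp_rot: [2.091, 2.331, 0.022]
contact_force: [-3.1, -0.6, 27.5]
grip_width: 0.0347
grasp_force: 43.0
```

>>> arm_command(increments=[{"grip": 0.03, "travel": [0, 0, 0.003], "delta_rot": [0, 0, 0]}, {"grip": 0.03, "travel": [0, 0, 0.005], "delta_rot": [0, 0, 0]}, {"grip": 0.03, "travel": [0, 0, 0.005], "delta_rot": [0, 0, 0]}])

```text
t: 19.3
ee_pos: [0.5594, 0.17, 0.0502]
tcp_rot: [2.089, 2.328, 0.028]
contact_force: [-12.9, -2.5, 46.5]
grip_width: 0.0348
grasp_force: 44.5
```

>>> arm_command(increments=[{"grip": 0.03, "travel": [0, 0, -0.02], "delta_rot": [0, 0, 0]}, {"grip": 0.03, "travel": [0, 0, -0.05], "delta_rot": [0, 0, 0]}, {"grip": 0.03, "travel": [0, 0, -0.05], "delta_rot": [0, 0, 0]}, {"grip": 0.03, "travel": [0, 0, -0.05], "delta_rot": [0, 0, 0]}])

```text
t: 19.7
ee_pos: [0.5529, 0.169, 0.0851]
tcp_rot: [2.096, 2.336, 0.008]
contact_force: [-0.0, 0.5, -0.8]
grip_width: 0.0348
grasp_force: 41.1
```

Run:
```python
from ring import *
from rig import camera,read_state
go()
c=snap('w13');s=camera("scene");t=camera("top")
st=read_state()
a=cv2.resize(c["image"][150:384,140:400,::-1],(520,468))
u=proj(s,[[.55,.14,.06]])[0].astype(int)
b=cv2.resize(s["image"][u[1]-42:u[1]+43,u[0]-25:u[0]+25,::-1],(275,468),interpolation=cv2.INTER_CUBIC)
cv2.imwrite("pics/final10.png",np.hstack([a,b]))
for dz in(.0135,.0155,.0175):
    q=st["ee_pos"];print(dz,ring(c,q[0],q[1],q[2]+dz,w=.01).round(4)-np.r_[0,q[:2]].round(4))
```

```text
t 19.7 pos [0.5529 0.169  0.0851] travel [0.0, 0.0, 0.0] rot [0.0, 0.0, 0.0] rows 0.0 q [ 0.18  0.2  -0.03  1.34  0.    1.64] grip 0.0348 F [-0.   0.5 -0.8]
0.0135 [ 2.73857e+01  3.20000e-03 -7.20000e-03]
0.0155 [ 2.78182e+01  2.50000e-03 -6.60000e-03]
0.0175 [ 2.79642e+01  2.80000e-03 -5.40000e-03]
```

View pics/final10.png

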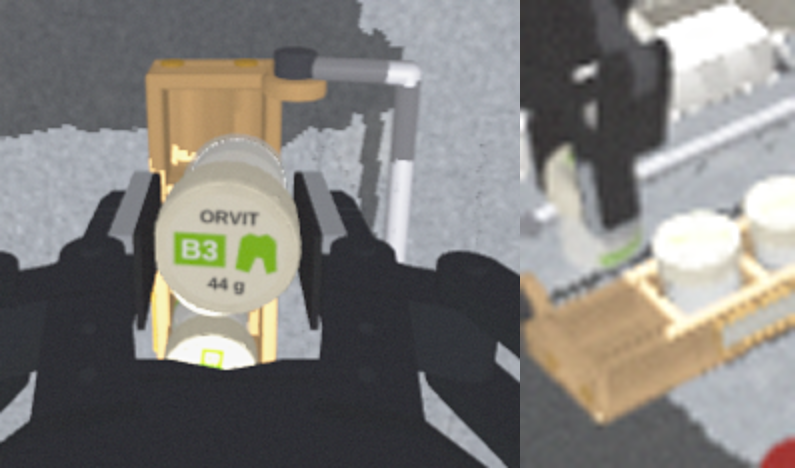

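The last picture shows the held jar (B3) with its cap at (228,240), and the body appears to lean: body top at (235,135), foot seen off-axis in the scene crop. It met an edge on the way in and may have tilted in the pads, so I'll work out the tilt.

```bash
cat > tilt.py <<'E'
from h import *
from scipy.optimize import least_squares
th=np.linspace(0,2*np.pi,60)
def cyl(r,a,b): return np.vstack([np.c_[r*np.cos(th),r*np.sin(th),0*th+h] for h in(a,b)])
cap=cyl(.0183,.030,.043);bod=cyl(.016,0,.030)
def model(p): # top centre x,y,z ; tilt vector (rad) about world x,y
    R=Ro.from_rotvec([p[3],p[4],0]).as_matrix();return R,np.array(p[:3])-R[:,2]*.043
def res(p,c,cp,bp):
    R,o=model(p);r=[]
    for M,P in((cap,cp),(bod,bp)):
        h=cv2.convexHull(proj(c,M@R.T+o).astype(np.float32));r+=[cv2.pointPolygonTest(h,tuple(map(float,u)),True) for u in P]
    return np.array(r)
E
python3 - <<'E'
from tilt import *
c=load('w13');L=lambda P:[(x/2+140,y/2+150) for x,y in P]
cp=L([(156,242),(300,238),(225,315),(180,295),(280,288),(165,205),(293,205)])
bp=L([(235,136),(200,152),(188,165),(275,150),(286,168)])
t=np.array([.5529,.169,.0851])
for z in(.012,.0155,.02):
    f=lambda q:np.r_[res([q[0],q[1],t[2]+z,q[2],q[3]],c,cp,bp)]
    r=least_squares(f,[t[0],t[1]-.005,0,0],diff_step=1e-3,x_scale=[.01,.01,.1,.1],loss="soft_l1")
    print(z,(r.x[:2]-t[:2]).round(4),np.rad2deg(r.x[2:]).round(1),r.fun.round(1))
# upright prediction
R,o=model([t[0],t[1]-.005,t[2]+.0155,0,0]);h=proj(c,bod@R.T+o);print("upright body top px",h[np.argmin(h[:,1])],"obs",bp[0])
s=__import__("rig").camera("scene");np.savez("s4.npz",**s);u0=proj(s,[[.55,.14,.06]])[0].astype(int)
for a in(0,.2,-.2):
  R,o=model([t[0],t[1]-.005,t[2]+.0155,a,0]);print(a,"scene foot, cap in crop",((proj(s,[o,o+R[:,2]*.043])-u0+[25,42])*5.5+[520,0]).round())
E
```

```text
0.012 [ 0.0006 -0.0069] [-0.1 -5.3] [ 0.9 -0.4 -1.1  0.1  2.3 -0.3  0.5  0.5  0.5 -1.4 -0.5 -0.4]
0.0155 [ 0.0003 -0.0044] [-2.1 -5.4] [ 1.9  0.7 -0.4  0.8  2.9  0.9  1.6  0.4  0.5 -1.2 -0.5 -0.2]
0.02 [-0.0005 -0.0005] [-5.7 -6.1] [ 4.1  1.6 -0.5  1.4  2.4  4.1  2.8  0.3  0.6 -0.7 -0.5  0. ]
upright body top px [251.48669217 215.51420677] obs (257.5, 218.0)
0 scene foot, cap in crop [[605. 255.]
 [591. 168.]]
0.2 scene foot, cap in crop [[585. 260.]
 [591. 168.]]
-0.2 scene foot, cap in crop [[624. 246.]
 [591. 168.]]
```

Run:
```python
from h import *
R=rot([0,0,-1],[np.cos(.108),np.sin(.108),0])
go([.4285,.2235,.10],R)
```

```text
t 19.9 pos [0.5501 0.1686 0.0813] travel [0.0677, -0.115, -0.0184] rot [-0.0019, -0.0009, 0.0005] rows 2.7 q [ 0.18  0.2  -0.03  1.34  0.    1.64] grip 0.0351 F [ 0.4  1.  -1.3]
```

>>> arm_command(increments=[{"grip": 0.03, "travel": [0.01, -0.015, -0.035], "delta_rot": [0, 0, 0]}, {"grip": 0.03, "travel": [0.03, -0.055, -0.035], "delta_rot": [0, 0, 0]}, {"grip": 0.03, "travel": [0.055, -0.095, -0.03], "delta_rot": [0, 0, 0]}, {"grip": 0.03, "travel": [0.0677, -0.115, -0.01], "delta_rot": [-0.002, -0.001, 0]}, {"grip": 0.03, "travel": [0.0677, -0.115, 0.025], "delta_rot": [-0.002, -0.001, 0]}, {"grip": 0.03, "travel": [0.0677, -0.115, 0.043], "delta_rot": [-0.002, -0.001, 0]}, {"grip": 0.03, "travel": [0.0677, -0.115, 0.043], "delta_rot": [-0.002, -0.001, 0]}, {"grip": 0.03, "travel": [0.0677, -0.115, 0.043], "delta_rot": [-0.002, -0.001, 0]}])

```text
t: 20.7
ee_pos: [0.4288, 0.2235, 0.0393]
tcp_rot: [2.097, 2.338, 0.001]
contact_force: [-0.0, -0.4, -0.3]
grip_width: 0.0351
grasp_force: 41.1
```

Run:
```python
from h import *
go([.4285,.2235,.03])
```

```text
t 20.7 pos [0.4288 0.2235 0.0393] travel [0.0, -0.0003, 0.0093] rot [0.0, 0.0, 0.0] rows 0.2 q [ 0.34 -0.01 -0.35  1.24 -0.    1.8 ] grip 0.0351 F [-0.  -0.4 -0.3]
```

>>> arm_command(increments=[{"grip": 0.03, "travel": [0, 0, 0.004], "delta_rot": [0, 0, 0]}, {"grip": 0.03, "travel": [0, 0, 0.008], "delta_rot": [0, 0, 0]}, {"grip": 0.03, "travel": [0, 0, 0.01], "delta_rot": [0, 0, 0]}, {"grip": 0.03, "travel": [0, 0, 0.01], "delta_rot": [0, 0, 0]}])

```text
t: 21.1
ee_pos: [0.4298, 0.2237, 0.0301]
tcp_rot: [2.096, 2.337, 0.004]
contact_force: [0.2, -0.4, -0.4]
grip_width: 0.0349
grasp_force: 41.1
```

>>> arm_command(increments=[{"grip": 0.03, "travel": [0, 0, 0.0015], "delta_rot": [0, 0, 0]}, {"grip": 0.03, "travel": [0, 0, 0.003], "delta_rot": [0, 0, 0]}, {"grip": 0.03, "travel": [0, 0, 0.003], "delta_rot": [0, 0, 0]}])

```text
t: 21.4
ee_pos: [0.4295, 0.2237, 0.0269]
tcp_rot: [2.096, 2.337, 0.003]
contact_force: [0.2, 0.5, -0.9]
grip_width: 0.0348
grasp_force: 41.1
```

>>> arm_command(increments=[{"grip": 0.03, "travel": [0, 0, 0.001], "delta_rot": [0, 0, 0]}, {"grip": 0.03, "travel": [0, 0, 0.002], "delta_rot": [0, 0, 0]}, {"grip": 0.03, "travel": [0, 0, 0.002], "delta_rot": [0, 0, 0]}])

```text
t: 21.7
ee_pos: [0.4295, 0.2238, 0.0249]
tcp_rot: [2.096, 2.337, 0.003]
contact_force: [-0.6, -0.3, -0.2]
grip_width: 0.0349
grasp_force: 41.1
```

>>> arm_command(increments=[{"grip": 0.03, "travel": [0, 0, 0.001], "delta_rot": [0, 0, 0]}, {"grip": 0.03, "travel": [0, 0, 0.002], "delta_rot": [0, 0, 0]}, {"grip": 0.03, "travel": [0, 0, 0.002], "delta_rot": [0, 0, 0]}])

```text
t: 22.0
ee_pos: [0.4298, 0.224, 0.0244]
tcp_rot: [2.096, 2.337, 0.005]
contact_force: [-3.1, -0.6, 6.0]
grip_width: 0.0346
grasp_force: 41.7
```

>>> arm_command(increments=[{"grip": 0.06, "travel": [0, 0, 0], "delta_rot": [0, 0, 0]}, {"grip": 0.06, "travel": [0, 0, 0], "delta_rot": [0, 0, 0]}, {"grip": 0.06, "travel": [0, 0, 0], "delta_rot": [0, 0, 0]}, {"grip": 0.06, "travel": [0, 0, -0.04], "delta_rot": [0, 0, 0]}, {"grip": 0.06, "travel": [0, 0, -0.085], "delta_rot": [0, 0, 0]}, {"grip": 0.06, "travel": [0, 0, -0.095], "delta_rot": [0, 0, 0]}, {"grip": 0.06, "travel": [0, 0, -0.095], "delta_rot": [0, 0, 0]}])

```text
t: 22.7
ee_pos: [0.4315, 0.2245, 0.1208]
tcp_rot: [2.094, 2.335, 0.012]
contact_force: [0.2, -0.2, -0.1]
grip_width: 0.0599
grasp_force: 0.0
```

Run:
```python
from ring import *
c=snap('w14')
b=ring(c,.4285,.2235,.043,w=.015);print(b)
for r in(.0183,.016): print(r,ring(c,b[1],b[2],.043 if r>.017 else 0,w=.006,r=r))
# same on w2 for jar1 (known seen centre) as calibration
print("w2 ring",ring(load('w2'),.4285,.2235,.043))
go([b[1],b[2],.026],rot([0,0,-1],[np.cos(.108),np.sin(.108),0]))
```

```text
[23.76467528  0.43298333  0.22191667]
0.0183 [24.17253752  0.43281667  0.2228    ]
0.016 [23.84324915  0.43316667  0.2186    ]
w2 ring [25.51670486  0.42816667  0.2248    ]
t 22.75 pos [0.43   0.224  0.1185] travel [-0.0024, 0.0023, 0.0925] rot [0.005, -0.0004, 0.0006] rows 1.9 q [ 0.34 -0.06 -0.23  1.39 -0.    1.8 ] grip 0.0601 F [ 0.   0.1 -0.4]
```

>>> arm_command(increments=[{"grip": 0.06, "travel": [-0.002, 0.0023, 0.045], "delta_rot": [0.004, 0, 0]}, {"grip": 0.06, "travel": [-0.002, 0.0023, 0.08], "delta_rot": [0.004, 0, 0]}, {"grip": 0.06, "travel": [-0.002, 0.0023, 0.0925], "delta_rot": [0.004, 0, 0]}, {"grip": 0.06, "travel": [-0.002, 0.0023, 0.0925], "delta_rot": [0.004, 0, 0]}, {"grip": 0.06, "travel": [-0.002, 0.0023, 0.0925], "delta_rot": [0.004, 0, 0]}])

```text
t: 23.25
ee_pos: [0.432, 0.222, 0.0256]
tcp_rot: [-2.097, -2.338, 0.002]
contact_force: [0.1, 1.3, 1.0]
grip_width: 0.06
grasp_force: 0.0
```

>>> arm_command(increments=[{"grip": 0.03, "travel": [0, 0, 0], "delta_rot": [0, 0, 0]}, {"grip": 0.03, "travel": [0, 0, 0], "delta_rot": [0, 0, 0]}, {"grip": 0.03, "travel": [0, 0, 0], "delta_rot": [0, 0, 0]}, {"grip": 0.03, "travel": [0, 0, 0], "delta_rot": [0, 0, 0]}, {"grip": 0.03, "travel": [0, 0, 0], "delta_rot": [0, 0, 0]}], grip_force=40)

```text
t: 23.75
ee_pos: [0.434, 0.2227, 0.0279]
tcp_rot: [2.096, 2.338, 0.005]
contact_force: [-1.1, 0.2, 6.2]
grip_width: 0.0345
grasp_force: 39.9
```

>>> arm_command(increments=[{"grip": 0.03, "travel": [0, 0, -0.03], "delta_rot": [0, 0, 0]}, {"grip": 0.03, "travel": [0, 0, -0.075], "delta_rot": [0, 0, 0]}, {"grip": 0.03, "travel": [0, 0, -0.095], "delta_rot": [0, 0, 0]}, {"grip": 0.03, "travel": [0, 0, -0.095], "delta_rot": [0, 0, 0]}, {"grip": 0.03, "travel": [0, 0, -0.095], "delta_rot": [0, 0, 0]}])

```text
t: 24.25
ee_pos: [0.4324, 0.2221, 0.1206]
tcp_rot: [-2.097, -2.339, -0.0]
contact_force: [-0.4, 0.6, -1.2]
grip_width: 0.0346
grasp_force: 40.2
```

Run:
```python
from ring import *
from rig import read_state
st=read_state();q=st["ee_pos"];c=snap('w15');print(np.round(q,4),np.round(st["tcp_rot"],3))
for dz in(.0155,.0175): print(dz,ring(c,q[0],q[1],q[2]+dz,w=.01).round(4)-np.r_[0,q[:2]].round(4))
print("foot",ring(c,q[0],q[1],q[2]-.0265,w=.01,r=.016).round(4)-np.r_[0,q[:2]].round(4))
go([.549,.168,.10],rot([0,0,-1],[np.cos(.108),np.sin(.108),0]))
```

```text
[0.4324 0.2221 0.1206] [-2.097 -2.339 -0.   ]
0.0155 [ 2.60492e+01  0.00000e+00 -8.00000e-04]
0.0175 [2.45108e+01 0.00000e+00 6.00000e-04]
foot [ 1.77915e+01 -4.80000e-03 -8.50000e-03]
t 24.3 pos [0.4315 0.2218 0.1193] travel [-0.0662, 0.1111, 0.019] rot [-0.0027, 0.0004, 0.0006] rows 2.6 q [ 0.34 -0.05 -0.22  1.4   0.    1.8 ] grip 0.0345 F [-0.   0.4  0.1]
```

>>> arm_command(increments=[{"grip": 0.03, "travel": [-0.02, 0.04, 0], "delta_rot": [0, 0, 0]}, {"grip": 0.03, "travel": [-0.05, 0.085, 0], "delta_rot": [0, 0, 0]}, {"grip": 0.03, "travel": [-0.0645, 0.1115, 0.01], "delta_rot": [-0.003, 0, 0]}, {"grip": 0.03, "travel": [-0.0645, 0.1115, 0.035], "delta_rot": [-0.003, 0, 0]}, {"grip": 0.03, "travel": [-0.0645, 0.1115, 0.054], "delta_rot": [-0.003, 0, 0]}, {"grip": 0.03, "travel": [-0.0645, 0.1115, 0.058], "delta_rot": [-0.003, 0, 0]}, {"grip": 0.03, "travel": [-0.0645, 0.1115, 0.058], "delta_rot": [-0.003, 0, 0]}])

```text
t: 25.0
ee_pos: [0.5477, 0.1696, 0.0595]
tcp_rot: [-2.096, -2.337, 0.005]
contact_force: [-0.7, 0.4, 0.8]
grip_width: 0.0347
grasp_force: 40.3
```

Run:
```python
from h import *
c=snap('w16')
go([.5495,.1665,.05],rot([0,0,-1],[np.cos(.108),np.sin(.108),0]))
```

```text
t 25.05 pos [0.5489 0.17   0.0613] travel [-0.0035, 0.0002, 0.0113] rot [-0.0003, 0.0001, 0.0009] rows 0.2 q [ 0.18  0.21 -0.07  1.3  -0.    1.65] grip 0.0346 F [-0.2  0.3 -0.7]
```

>>> arm_command(increments=[{"grip": 0.03, "travel": [-0.0035, 0.0004, 0], "delta_rot": [0, 0, 0]}, {"grip": 0.03, "travel": [-0.0035, 0.0004, 0.006], "delta_rot": [0, 0, 0]}, {"grip": 0.03, "travel": [-0.0035, 0.0004, 0.011], "delta_rot": [0, 0, 0]}, {"grip": 0.03, "travel": [-0.0035, 0.0004, 0.013], "delta_rot": [0, 0, 0]}, {"grip": 0.03, "travel": [-0.0035, 0.0004, 0.013], "delta_rot": [0, 0, 0]}])

```text
t: 25.55
ee_pos: [0.5503, 0.1666, 0.0489]
tcp_rot: [2.097, 2.338, 0.001]
contact_force: [-0.3, -0.7, 0.3]
grip_width: 0.0348
grasp_force: 40.3
```

>>> arm_command(increments=[{"grip": 0.03, "travel": [0, 0, 0.005], "delta_rot": [0, 0, 0]}, {"grip": 0.03, "travel": [0, 0, 0.009], "delta_rot": [0, 0, 0]}, {"grip": 0.03, "travel": [0, 0, 0.011], "delta_rot": [0, 0, 0]}, {"grip": 0.03, "travel": [0, 0, 0.011], "delta_rot": [0, 0, 0]}])

```text
t: 25.95
ee_pos: [0.5504, 0.1665, 0.0378]
tcp_rot: [2.097, 2.338, 0.001]
contact_force: [-0.3, -0.5, -0.5]
grip_width: 0.0351
grasp_force: 40.3
```

>>> arm_command(increments=[{"grip": 0.03, "travel": [0, 0, 0.003], "delta_rot": [0, 0, 0]}, {"grip": 0.03, "travel": [0, 0, 0.005], "delta_rot": [0, 0, 0]}, {"grip": 0.03, "travel": [0, 0, 0.005], "delta_rot": [0, 0, 0]}])

```text
t: 26.25
ee_pos: [0.5508, 0.1666, 0.0332]
tcp_rot: [2.097, 2.338, 0.002]
contact_force: [-0.5, 0.3, -0.6]
grip_width: 0.0348
grasp_force: 40.3
```

>>> arm_command(increments=[{"grip": 0.055, "travel": [0, 0, 0], "delta_rot": [0, 0, 0]}, {"grip": 0.055, "travel": [0, 0, 0], "delta_rot": [0, 0, 0]}, {"grip": 0.055, "travel": [0, 0, 0], "delta_rot": [0, 0, 0]}, {"grip": 0.055, "travel": [0, 0, -0.04], "delta_rot": [0, 0, 0]}, {"grip": 0.055, "travel": [0, 0, -0.09], "delta_rot": [0, 0, 0]}, {"grip": 0.055, "travel": [0, 0, -0.14], "delta_rot": [0, 0, 0]}, {"grip": 0.055, "travel": [-0.05, 0, -0.14], "delta_rot": [0, 0, 0]}])

```text
t: 26.95
ee_pos: [0.5607, 0.1216, 0.1837]
tcp_rot: [2.08, 2.339, 0.026]
contact_force: [1.9, -0.6, 0.6]
grip_width: 0.0548
grasp_force: 0.0
```

>>> arm_command(increments=[{"grip": 0.03, "travel": [-0.045, 0.02, 0], "delta_rot": [0, 0, 0]}, {"grip": 0.0, "travel": [-0.07, 0.02, 0], "delta_rot": [0, 0, 0]}, {"grip": 0.0, "travel": [-0.07, 0.02, 0], "delta_rot": [0, 0, 0]}, {"grip": 0.0, "travel": [-0.07, 0.02, 0], "delta_rot": [0, 0, 0]}])

```text
t: 27.35
ee_pos: [0.5834, 0.0491, 0.1735]
tcp_rot: [2.099, 2.337, 0.003]
contact_force: [-0.4, -0.5, -0.4]
grip_width: 0.0004
grasp_force: 0.0
```

Run:
```python
from ring import *
from fit import p,tf
go()
c=snap('w17')
for n,yv in(("cell1",.063),("cell2",.021),("cell3",-.021),("cell4",-.063)):
    q=tf(p,[0,yv,.048])[0]
    for z in(.048,):print(n,z,(ring(c,q[0],q[1],z,w=.008)-np.r_[0,q[:2]]).round(4))
# cap height by best radius: scan z for score with xy along ray
    print([ (zz,max(ring(c,*(plane(c,proj(c,[[*ring(c,q[0],q[1],.048,w=.006)[1:],.048]])[0],zz)[:2]),zz,w=.0021)[:1]).round(1)) for zz in(.04,.044,.048,.052,.056,.06)])
# keeper bar: bright grey line row scan at several crate y
R=rot([0,0,-1],[np.cos(.108),np.sin(.108),0])
```

```text
t 27.35 pos [0.5834 0.0491 0.1735] travel [0.0, 0.0, 0.0] rot [0.0, 0.0, 0.0] rows 0.0 q [-0.03  0.2   0.15  1.52  0.    1.43] grip 0.0004 F [-0.4 -0.5 -0.4]
cell1 0.048 [ 2.98771e+01  2.00000e-03 -3.20000e-03]
[(0.04, np.float64(30.0)), (0.044, np.float64(29.9)), (0.048, np.float64(29.9)), (0.052, np.float64(29.9)), (0.056, np.float64(29.6)), (0.06, np.float64(29.4))]
cell2 0.048 [2.75545e+01 5.00000e-04 3.00000e-04]
[(0.04, np.float64(29.1)), (0.044, np.float64(28.4)), (0.048, np.float64(27.3)), (0.052, np.float64(26.3)), (0.056, np.float64(25.1)), (0.06, np.float64(24.8))]
cell3 0.048 [ 2.68557e+01 -2.40000e-03 -1.80000e-03]
[(0.04, np.float64(28.8)), (0.044, np.float64(27.9)), (0.048, np.float64(26.9)), (0.052, np.float64(25.6)), (0.056, np.float64(24.2)), (0.06, np.float64(23.9))]
cell4 0.048 [ 2.74348e+01 -4.00000e-04 -5.00000e-04]
[(0.04, np.float64(27.7)), (0.044, np.float64(27.7)), (0.048, np.float64(27.5)), (0.052, np.float64(26.9)), (0.056, np.float64(26.6)), (0.06, np.float64(26.2))]
```

Run:
```python
from fit import *
for n in('w17','w4','w6'):
    c=load(n);im=cv2.cvtColor(c["image"],cv2.COLOR_RGB2LAB).astype(float)
    best=[]
    for ph in np.arange(1.9,2.75,.02):
        a=np.deg2rad(148.63)-ph;bx,bz=.028+.0375*np.cos(a),.034+.0375*np.sin(a)
        for dx in np.arange(-.006,.0061,.001):
            s=[]
            def L(o):
                ys=np.linspace(-.02,.08,60);u=np.clip(proj(c,tf(p,np.c_[0*ys+bx+dx+o,ys,0*ys+bz])).round().astype(int),0,[511,383]);return im[u[:,1],u[:,0]]
            m=L(0);v=np.linalg.norm(m-L(.008),axis=1).clip(0,40).mean()+np.linalg.norm(m-L(-.008),axis=1).clip(0,40).mean()-np.linalg.norm(L(.002)-L(-.002),axis=1).clip(0,40).mean()
            best.append((v,ph,dx,bx,bz))
    best.sort();print(n,np.array(best[-4:]).round(4))
for ys in(.0,.03,.06):
  c=load('w17');im=c["image"];xs=np.arange(.045,.095,.002);u=proj(c,tf(p,np.c_[xs,0*xs+ys,0*xs+.036])).round().astype(int);print(ys,[int(im[min(b,383),min(a,511)].mean()) for a,b in u])
```

```text
w17 [[6.49786e+01 2.52000e+00 0.00000e+00 6.54000e-02 3.68000e-02]
 [6.51023e+01 2.50000e+00 0.00000e+00 6.53000e-02 3.75000e-02]
 [6.51664e+01 2.02000e+00 3.00000e-03 5.95000e-02 5.44000e-02]
 [6.55320e+01 1.96000e+00 4.00000e-03 5.82000e-02 5.62000e-02]]
w4 [[7.42785e+01 2.30000e+00 0.00000e+00 6.39000e-02 4.49000e-02]
 [7.46250e+01 2.62000e+00 2.00000e-03 6.55000e-02 3.30000e-02]
 [7.48295e+01 2.52000e+00 1.00000e-03 6.54000e-02 3.68000e-02]
 [7.48365e+01 2.70000e+00 3.00000e-03 6.53000e-02 3.00000e-02]]
w6 [[6.27765e+01 2.50000e+00 1.00000e-03 6.53000e-02 3.75000e-02]
 [6.31033e+01 2.64000e+00 2.00000e-03 6.55000e-02 3.23000e-02]
 [6.34317e+01 2.74000e+00 3.00000e-03 6.51000e-02 2.85000e-02]
 [6.34911e+01 2.66000e+00 2.00000e-03 6.54000e-02 3.15000e-02]]
0.0 [66, 66, 68, 67, 65, 65, 73, 67, 70, 92, 99, 90, 80, 70, 74, 131, 118, 129, 125, 124, 121, 123, 125, 121, 119]
0.03 [69, 64, 68, 68, 61, 69, 71, 71, 72, 90, 128, 119, 116, 124, 125, 121, 121, 126, 120, 122, 125, 120, 125, 126, 120]
0.06 [121, 118, 120, 120, 117, 125, 64, 71, 100, 154, 190, 169, 109, 119, 121, 121, 124, 119, 118, 124, 128, 123, 122, 129, 115]
```

Run:
```python
from fit import *
R=rot([0,0,-1],[np.cos(.115),np.sin(.115),0])
b=tf(p,[.0662,0,.028])[0];print(b)
go([b[0],b[1],.10],R)
for ph in np.r_[2.5:.29:-.2,.3]:
    a=np.deg2rad(148.63)-ph;print(round(ph,2),round(.0375*np.cos(a)-.0374,4),round(.034+.0375*np.sin(a)-.0365,4))
```

```text
[0.62226611 0.11135957 0.028     ]
t 27.4 pos [0.5833 0.0498 0.1736] travel [0.0569, 0.0453, 0.0737] rot [0.0022, -0.0007, -0.0064] rows 2.1 q [-0.03  0.2   0.15  1.52  0.    1.43] grip -0.0 F [-0.   1.   0.3]
2.5 -0.0001 0.001
2.3 -0.0015 0.0084
2.1 -0.0044 0.0153
1.9 -0.0086 0.0215
1.7 -0.0139 0.0267
1.5 -0.0202 0.0308
1.3 -0.0272 0.0336
1.1 -0.0345 0.0349
0.9 -0.042 0.0347
0.7 -0.0493 0.0331
0.5 -0.0561 0.03
0.3 -0.0622 0.0256
0.3 -0.0622 0.0256
```

>>> arm_command(increments=[{"grip": 0.03, "travel": [0.03, 0.03, 0.02], "delta_rot": [0, 0, 0]}, {"grip": 0.03, "travel": [0.0569, 0.0453, 0.05], "delta_rot": [0.002, 0, -0.006]}, {"grip": 0.03, "travel": [0.0569, 0.0453, 0.09], "delta_rot": [0.002, 0, -0.006]}, {"grip": 0.03, "travel": [0.0569, 0.0453, 0.1], "delta_rot": [0.002, 0, -0.006]}, {"grip": 0.03, "travel": [0.0569, 0.0453, 0.1], "delta_rot": [0.002, 0, -0.006]}], grip_force=20)

```text
t: 27.9
ee_pos: [0.6197, 0.1118, 0.0708]
tcp_rot: [-2.086, -2.343, 0.007]
contact_force: [-0.1, -1.6, 0.5]
grip_width: 0.0299
grasp_force: 0.0
```

Run:
```python
from fit import *
R=rot([0,0,-1],[np.cos(.115),np.sin(.115),0])
b=tf(p,[.0662,0,.028])[0]
go(b,R)
c=snap("w18")
# is bar between the pads? brightness profile along crate x at bar height, in front (+y) of gripper
im=c["image"]
for ys in(.03,.045,.06):
  xs=np.arange(.045,.095,.002);u=proj(c,tf(p,np.c_[xs,0*xs+ys,0*xs+.0365])).round().astype(int);print(ys,u[0],[int(im[min(b,383),min(a,511)].mean()) for a,b in u])
```

```text
t 27.9 pos [0.6197 0.1118 0.0708] travel [-0.0008, 0.0027, 0.0428] rot [-0.0061, -0.0003, 0.0012] rows 0.9 q [0.07 0.35 0.13 1.35 0.   1.53] grip 0.0299 F [-0.1 -1.6  0.5]
0.03 [223 184] [61, 61, 66, 66, 66, 71, 66, 63, 84, 93, 92, 89, 72, 68, 70, 68, 67, 71, 65, 66, 67, 65, 64, 68, 70]
0.045 [223 160] [67, 59, 70, 68, 71, 60, 69, 69, 82, 91, 91, 87, 79, 68, 69, 66, 68, 64, 67, 67, 66, 63, 68, 69, 65]
0.06 [222 135] [64, 66, 62, 70, 65, 71, 70, 66, 84, 89, 91, 87, 73, 73, 71, 69, 71, 66, 67, 66, 63, 69, 67, 66, 66]
```

>>> arm_command(increments=[{"grip": 0.03, "travel": [-0.0008, 0.001, 0.02], "delta_rot": [-0.004, 0, 0]}, {"grip": 0.03, "travel": [-0.0008, 0.001, 0.038], "delta_rot": [-0.004, 0, 0]}, {"grip": 0.03, "travel": [-0.0008, 0.001, 0.042], "delta_rot": [-0.004, 0, 0]}, {"grip": 0.03, "travel": [-0.0008, 0.001, 0.042], "delta_rot": [-0.004, 0, 0]}, {"grip": 0.0, "travel": [-0.0008, 0.001, 0.042], "delta_rot": [-0.004, 0, 0]}, {"grip": 0.0, "travel": [-0.0008, 0.001, 0.042], "delta_rot": [-0.004, 0, 0]}, {"grip": 0.0, "travel": [-0.0008, 0.001, 0.042], "delta_rot": [-0.004, 0, 0]}, {"grip": 0.0, "travel": [-0.0008, 0.001, 0.042], "delta_rot": [-0.004, 0, 0]}], grip_force=20)

```text
t: 28.75
ee_pos: [0.6208, 0.1097, 0.0318]
tcp_rot: [-2.09, -2.344, 0.003]
contact_force: [-6.2, -0.4, 0.8]
grip_width: 0.0063
grasp_force: 20.8
```

>>> arm_command(increments=[{"grip": 0.0, "travel": [0, -0.002, -0.004], "delta_rot": [0, 0, 0]}, {"grip": 0.0, "travel": [0, -0.003, -0.0084], "delta_rot": [0, 0, 0]}, {"grip": 0.0, "travel": [0, -0.006, -0.0153], "delta_rot": [0, 0, 0]}, {"grip": 0.0, "travel": [0, -0.0105, -0.0215], "delta_rot": [0, 0, 0]}, {"grip": 0.0, "travel": [0, -0.0158, -0.0267], "delta_rot": [0, 0, 0]}, {"grip": 0.0, "travel": [0, -0.0222, -0.0308], "delta_rot": [0, 0, 0]}, {"grip": 0.0, "travel": [0, -0.0222, -0.0308], "delta_rot": [0, 0, 0]}])

```text
t: 29.45
ee_pos: [0.6001, 0.1074, 0.0625]
tcp_rot: [2.089, 2.343, 0.003]
contact_force: [-3.9, -2.4, -7.6]
grip_width: 0.007
grasp_force: 20.1
```

>>> arm_command(increments=[{"grip": 0.0, "travel": [0, -0.0045, -0.001], "delta_rot": [0, 0, 0]}, {"grip": 0.0, "travel": [0, -0.008, -0.0015], "delta_rot": [0, 0, 0]}, {"grip": 0.0, "travel": [0, -0.0153, -0.0028], "delta_rot": [0, 0, 0]}, {"grip": 0.0, "travel": [0, -0.0228, -0.0025], "delta_rot": [0, 0, 0]}, {"grip": 0.0, "travel": [0, -0.03, -0.0008], "delta_rot": [0, 0, 0]}, {"grip": 0.0, "travel": [0, -0.0365, 0.0018], "delta_rot": [0, 0, 0]}, {"grip": 0.0, "travel": [0, -0.0365, 0.0018], "delta_rot": [0, 0, 0]}])

```text
t: 30.15
ee_pos: [0.5652, 0.1035, 0.0626]
tcp_rot: [2.087, 2.342, 0.008]
contact_force: [0.7, -0.4, 6.7]
grip_width: 0.0068
grasp_force: 20.7
```

>>> arm_command(increments=[{"grip": 0.0, "travel": [0, -0.0035, 0.003], "delta_rot": [0, 0, 0]}, {"grip": 0.0, "travel": [0, -0.0065, 0.006], "delta_rot": [0, 0, 0]}, {"grip": 0.0, "travel": [0, -0.0095, 0.009], "delta_rot": [0, 0, 0]}, {"grip": 0.0, "travel": [0, -0.0105, 0.0105], "delta_rot": [0, 0, 0]}, {"grip": 0.0, "travel": [0, -0.0105, 0.0105], "delta_rot": [0, 0, 0]}])

```text
t: 30.65
ee_pos: [0.5535, 0.1022, 0.0499]
tcp_rot: [2.09, 2.344, 0.002]
contact_force: [-1.8, -1.2, 5.7]
grip_width: 0.0067
grasp_force: 21.2
```

>>> arm_command(increments=[{"grip": 0.025, "travel": [0, 0, -0.0005], "delta_rot": [0, 0, 0]}, {"grip": 0.025, "travel": [0, 0, -0.001], "delta_rot": [0, 0, 0]}, {"grip": 0.025, "travel": [0, 0, -0.005], "delta_rot": [0, 0, 0]}, {"grip": 0.025, "travel": [0, 0, -0.03], "delta_rot": [0, 0, 0]}, {"grip": 0.0, "travel": [0, 0, -0.03], "delta_rot": [0, 0, 0]}, {"grip": 0.0, "travel": [0, 0, -0.03], "delta_rot": [0, 0, 0]}, {"grip": 0.0, "travel": [0, -0.001, -0.03], "delta_rot": [0, 0, 0]}, {"grip": 0.0, "travel": [0, -0.001, -0.03], "delta_rot": [0, 0, 0]}])

```text
t: 31.45
ee_pos: [0.5527, 0.1022, 0.0786]
tcp_rot: [2.09, 2.344, 0.003]
contact_force: [-0.5, -0.3, 0.4]
grip_width: 0.0
grasp_force: 0.0
```

>>> arm_command(increments=[{"grip": 0.0, "travel": [0, 0, 0.01], "delta_rot": [0, 0, 0]}, {"grip": 0.0, "travel": [0, 0, 0.018], "delta_rot": [0, 0, 0]}, {"grip": 0.0, "travel": [0, 0, 0.022], "delta_rot": [0, 0, 0]}, {"grip": 0.0, "travel": [0, 0, 0.024], "delta_rot": [0, 0, 0]}, {"grip": 0.0, "travel": [0, 0, 0.024], "delta_rot": [0, 0, 0]}])

```text
t: 31.95
ee_pos: [0.5522, 0.1021, 0.0573]
tcp_rot: [2.09, 2.344, 0.002]
contact_force: [-7.1, -0.7, 11.3]
grip_width: -0.0003
grasp_force: 6.0
```

>>> arm_command(increments=[{"grip": 0.0, "travel": [0, -0.001, 0.002], "delta_rot": [0, 0, 0]}, {"grip": 0.0, "travel": [0, -0.002, 0.004], "delta_rot": [0, 0, 0]}, {"grip": 0.0, "travel": [0, -0.002, 0.004], "delta_rot": [0, 0, 0]}])

```text
t: 32.25
ee_pos: [0.5522, 0.1021, 0.0571]
tcp_rot: [2.087, 2.342, 0.008]
contact_force: [-8.9, -0.8, 23.4]
grip_width: 0.0001
grasp_force: 11.5
```

>>> arm_command(increments=[{"grip": 0.0, "travel": [0, 0, -0.03], "delta_rot": [0, 0, 0]}, {"grip": 0.0, "travel": [0, 0, -0.075], "delta_rot": [0, 0, 0]}, {"grip": 0.0, "travel": [-0.04, -0.03, -0.12], "delta_rot": [0, 0, 0]}, {"grip": 0.0, "travel": [-0.08, -0.03, -0.13], "delta_rot": [0, 0, 0]}, {"grip": 0.0, "travel": [-0.08, -0.03, -0.13], "delta_rot": [0, 0, 0]}])

```text
t: 32.75
ee_pos: [0.5323, 0.0151, 0.1853]
tcp_rot: [2.089, 2.333, 0.008]
contact_force: [-0.3, 0.9, -0.8]
grip_width: 0.0
grasp_force: 0.0
```

Run:
```python
from ring import *
from fit import p,tf
go()
c=snap('w19');im=cv2.cvtColor(c["image"],cv2.COLOR_RGB2LAB).astype(float)
for n,yv in(("cell1",.063),("cell2",.021),("cell3",-.021),("cell4",-.063)):
    q=tf(p,[0,yv,.048])[0];print(n,(ring(c,q[0],q[1],.048,w=.008)-np.r_[0,q[:2]]).round(4))
for ys in(.042,.0,-.042):
  xs=np.arange(-.02,.02,.002);P=proj(c,tf(p,np.c_[xs,0*xs+ys,0*xs+.0535])).round().astype(int);print(ys,P[0],[c["image"][min(b,383),min(a,511)].tolist() for a,b in P[::2]])
```

```text
t 32.75 pos [0.5323 0.0151 0.1853] travel [0.0, 0.0, 0.0] rot [0.0, 0.0, 0.0] rows 0.0 q [-0.1   0.05  0.01  1.52 -0.    1.36] grip 0.0 F [-0.3  0.9 -0.8]
cell1 [ 2.76425e+01  1.80000e-03 -2.70000e-03]
cell2 [2.75369e+01 1.10000e-03 5.00000e-04]
cell3 [ 2.28037e+01 -2.90000e-03 -2.20000e-03]
cell4 [ 2.37515e+01 -6.00000e-04 -7.00000e-04]
0.042 [267  47] [[185, 146, 99], [92, 99, 63], [127, 125, 119], [103, 102, 99], [196, 197, 207], [218, 210, 189], [187, 181, 163], [135, 120, 101], [96, 79, 55], [236, 202, 135]]
0.0 [267  99] [[132, 106, 74], [140, 114, 78], [134, 110, 75], [99, 90, 82], [102, 103, 108], [123, 103, 76], [139, 112, 78], [172, 139, 96], [138, 113, 80], [234, 199, 133]]
-0.042 [267 147] [[131, 107, 77], [129, 104, 72], [127, 102, 70], [94, 85, 82], [97, 95, 102], [123, 100, 68], [128, 103, 71], [119, 97, 67], [108, 88, 60], [231, 194, 131]]
```

The bar reads as neutral grey at crate x of about -5 mm. Its top, measured with the fingertips, is at 57 mm and did not give under 23 N, so the keeper is closed. All four caps are in place.

```bash
python3 -c "
from rig import hand_in
print(hand_in())"
```

```text
the job is handed in; nothing more can be done
None
```

I packed both jars into the empty cells and pressed the keeper bar down to its stop over all four caps, then handed in at about 33 s; the hand-in gave no verdict, so I only have my own measurements that it passed.

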